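Turn the coated biscuit out onto the cooling board

ROBOT

A 6-joint arm with a two-finger parallel gripper is mounted at the origin on the work surface. World frame = base frame: x ahead of the robot, y to its left, z up, the work surface at z = 0. Lengths are in mm, angles in rad, forces in N, time in s.
With the tool pointing down it reaches from about 350 to 975 mm from the base axis. Payload 7.1 kg.
Tool frame: the origin (TCP) lies at the very end of the fingers, on their centre line; the grasp point (between the pads) lies 19 mm behind it (ctrl.pinch_z is the distance from the TCP to the grasp point, in mm); y points along the fingers, x is the direction in which the jaws open and shut, and the axes are right-handed (so a half turn about y gives the same grasp; the last joint's range is limited). The gripper opens to 88 mm and grips with 3 to 60 N. Pads are 20 mm wide; open, the fingers measure 115 mm over their backs; the gripper's body (75 mm by 178 mm) begins 61 mm behind the grasp point.
Start: joints at [-1.209, 0.423, 1.63, -0, 1.089, -0.019], TCP at [232.306, -580.206, 222.675] pointing down, gripper open.
Joint ranges: [-3, 3], [-0.9, 2.11], [0.09, 2.58], [-1.31, 4.45], [0.11, 2.69], [-2.54, 2.54]. Speed limits (rad/s): [2.39, 2.39, 3.01, 3.14, 3.14, 3.14].

INTERFACE

Orientations are given as a unit quaternion [x, y, z, w].
In Python, from workcell import status, read_camera, get_calibration, order, ctrl gives the robot as it stands.
- The arm moves only by the shell command python3 -m handwheel 'ROWS' [OPENING] [FORCE]. ROWS is JSON, a list of rows, each an object of numbers: "x", "y", "z": the shift along the tool's x, y, z in mm; "roll": the turn about the tool's y in rad. A call has 1 to 20 rows; each row is the pose to reach, as a shift and turn from the pose commanded when the call began, along the tool's axes at that moment; what a row does not reach only later rows make up. A row lasts 1/10 s, in which the tool goes at most 50 mm and 8.59 degrees, less where a joint would pass 70% of its speed; a pose out of reach is approached as far as the arm can. A call with a gripper value outside its range is refused whole. OPENING is the finger opening in mm, from 0 to 87.8, set as the call begins (- or left out, the last holds). The fingers move at their own pace and stop on an object; FORCE is the grip in N (left out, the last holds). Time passes only in rows, so rows that repeat a pose let the fingers close. It gives the time, the measured TCP pose, the force and the opening at its end, in the units of the state.
- status.read_state(): the state, without advancing time (a new reading comes with each control period).
- read_camera(name): name is "side" or "top"; returns (picture, depth): 480x640x3 uint8, red, green, blue; 480x640 float32, mm along the optical axis (not along the pixel's ray), 0 where there is no reading.
- get_calibration(name): a dict with "mtx" (3x3 intrinsics, pixels), "dist" ([k1, k2, p1, p2, k3] as OpenCV has them; the pictures are not rectified), "position" and "orientation" of the camera in the world. Camera axes: x right, y down, z forward; pixel columns grow to the right and rows downward; lengths in mm; the calibration is good to about 2 mm. A picture is of the moment at which its call begins. get_calibration takes no time and is no camera call.
- order.close_job(): hands the job in, once; it reports no verdict.
The state is a dict: "time_s": time; "q": joint angles; "joint_vel": joint speeds; "joint_torque": joint torques, N m; "position": TCP position; "tool_rot": TCP orientation; "wrist_force": force on the tool from outside, world axes, zero at the start; "moment": the same for the moment, N m; "width": finger opening in mm.
Only numpy, scipy, OpenCV 4.12 (cv2) and the standard library are available. Lean on these libraries where they do the work, as an engineer would, in place of code of your own. Each camera call takes 0.05 s, during which the arm holds its last target.

TASK

Take the red-handled turner from the blue mat, slide it under the big round biscuit on the dark baking sheet, lift the biscuit off level and, with one quick roll of the turner, flip it over so that it lies chocolate side up, wholly on the wooden board. Handle the biscuit with the turner alone and keep it low; then set the turner back down on the blue mat, blade flat, clear of the chocolate bar, let go, and leave the chocolate bar, the small bowl and the amber bottle where they were.

Things in the scene. Friction and masses are not known exactly. Their poses are not given: they have to be found in the camera images.
- biscuit: Loose rigid round biscuit, 110 mm across, 12 mm thick, about 0.11 kg; golden face up, chocolate face down at the start. Origin at the centre of the chocolate face; z runs from it out through the golden face (down once flipped). Chocolate side flat to radius 43 mm, then bevelled 5 mm up to the rim, so a blade on the sheet wedges under. It slides on the sheet up to the upturned edge.
- turner: Cranked spatula, 0.24 kg. Origin: centre of the blade's underside; x towards the blade's front edge, z up. Steel blade 105 (x) x 80 x 2.5 mm. Behind it a 15 mm tang, then a neck rising to an eight-sided red handle, 24 mm across flats (level, upright and 45 degree faces), parallel to the blade, x -83 to -205 mm, axis 58 mm above the underside. Stands alone on its blade.
- turner_grip (a point): A good place to grip the turner: on the handle's axis, 130 mm behind and 58 mm above the turner's origin.
- sheet: Fixed dark baking sheet, 240 mm (x) by 210 mm (y), 4 mm thick, with one upturned edge 18 mm high and 4 mm thick along its far (+x) side, inner face 116 mm from the origin; the other edges are open and flat. Origin at the centre of its underside, on the table; the +x axis points to the upturned edge, roughly away from the robot.
- board: Fixed pale wooden cooling board, 240 x 240 mm, 12 mm thick. Origin at the centre of its underside. It stands to the left or the right of the sheet.
- mat: Fixed blue mat, 260 mm (x) by 240 mm (y), 4 mm thick, on the other side of the sheet. Origin at the centre of its underside. The turner starts on its -y half, the chocolate bar lies on its +y half.
- chocolate: Loose bar of dark chocolate, 120 x 62 x 13 mm, on the mat: to be left alone. Origin at the centre of its underside.
- bowl: Small white bowl beyond the sheet, 72 mm across, 40 mm high, to be left alone. Origin at the centre of its foot.
- syrup: Small amber bottle beyond the sheet, 44 mm across, 100 mm high, to be left alone. Origin at the centre of its foot.
Mind the look-alikes: they are no part of the job. What is meant by the biscuit is not green, and is the smaller of those in its own colour.

How it is judged:
By the outcome, as a careful person would: the job done as asked, in the order asked, and still so for the second after the job is handed in, with the robot touching nothing.
It also fails if it takes over 72 s, if anything falls off the work surface, if the arm or the gripper's body presses on something with over 40 N, if the wrist force passes 120 N, or if a joint passes its speed limit or range.

## Working session

There is one attempt and no reset: what is moved stays moved. The work goes in short steps, Python scripts to look and compute and a shell command to move; the robot and the scene stay as the last step left them, time stands still between calls to the robot, and variables do not carry over. Pictures are saved under pics/ and viewed, and the job is handed in when it is done.

```bash
ls; mkdir -p pics; python3 - <<'E'
from workcell import status, read_camera, get_calibration, order, ctrl
import cv2, numpy as np
print(status.read_state()); print(ctrl.pinch_z)
for n in ("top","side"):
    p,d=read_camera(n); cv2.imwrite(f"pics/{n}0.png",p[:,:,::-1]); np.save(f"pics/{n}0.npy",d)
    print(get_calibration(n))
E
```

```text
pics
{'time_s': 0.0, 'q': array([-1.20898086e+00,  4.23818151e-01,  1.63064711e+00, -3.20673439e-05,
        1.08857810e+00, -1.89974651e-02]), 'joint_vel': array([-2.21563725e-04, -4.72525686e-05, -1.12556468e-03,  1.25778993e-03,
        8.51300837e-04, -6.90970420e-04]), 'joint_torque': array([-1.45229329e-03, -5.44637990e+01, -2.73668557e+01,  6.42918237e-02,
        2.27236538e-02, -1.15460157e-04]), 'position': array([ 232.12834676, -579.72872769,  221.93270182]), 'tool_rot': array([-0.58530821,  0.39675522, -0.39590521,  0.5858828 ]), 'wrist_force': array([ 0.25560921, -0.20223637, -0.19240392]), 'moment': array([ 0.016505  ,  0.00794907, -0.01821504]), 'width': 87.29998862995546}
18.700000000000003
{'mtx': array([[576.35862474,   0.        , 309.7582909 ],
       [  0.        , 576.35862474, 247.11712311],
       [  0.        ,   0.        ,   1.        ]]), 'dist': array([-0.02376055,  0.        ,  0.        ,  0.        ,  0.        ]), 'position': array([ 393.87240851,  -14.23449268, 1252.92245987]), 'orientation': array([ 0.70889974, -0.70201651,  0.04310897, -0.05268385])}
{'mtx': array([[466.46816353,   0.        , 320.29717067],
       [  0.        , 466.46816353, 243.3495556 ],
       [  0.        ,   0.        ,   1.        ]]), 'dist': array([-0.1141579,  0.       ,  0.       ,  0.       ,  0.       ]), 'position': array([423.09931473, 740.38314969, 736.65439386]), 'orientation': array([-0.06054182,  0.90830158, -0.41209877,  0.03869782])}
```

View pics/top0.png

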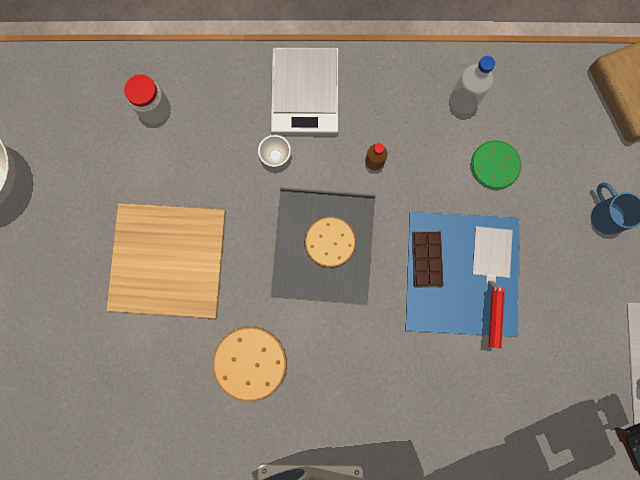

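View pics/side0.png

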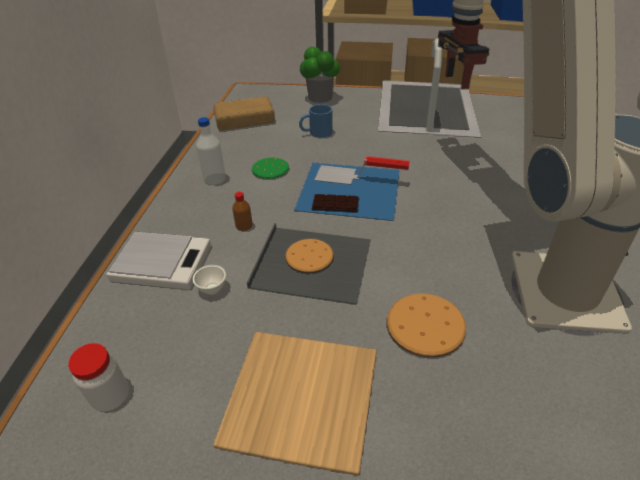

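```bash
python3 -m handwheel; python3 -m handwheel '[{"roll":0.1},{"roll":0.1}]'; python3 - <<'E'
from workcell import status
from scipy.spatial.transform import Rotation as R
import numpy as np
np.set_printoptions(precision=3,suppress=True)
s=status.read_state();print(R.from_quat(s['tool_rot']).as_matrix(),s['q'],s['position'])
E
```

```text
[[ 0.372 -0.001  0.928]
 [-0.928  0.001  0.372]
 [-0.001 -1.     0.   ]] [-1.209  0.424  1.631 -0.     1.089 -0.019] [ 232.116 -579.737  221.966]invalid input
$[0]: bad value
```

```bash
python3 -m handwheel '[{"x":0,"y":0,"z":0,"roll":0.1},{"x":0,"y":0,"z":0,"roll":0.1}]'; python3 - <<'E'
from workcell import status
from scipy.spatial.transform import Rotation as R
import numpy as np
np.set_printoptions(precision=3,suppress=True)
s=status.read_state();print(s['time_s'],R.from_quat(s['tool_rot']).as_matrix(),s['q'],s['position'])
E
```

```text
time_s: 0.3
position: [232.2, -579.9, 222.3]
tool_rot: [-0.565, 0.426, -0.425, 0.565]
wrist_force: [-0.2, -0.5, -0.4]
width: 88.0
0.3 [[ 0.276 -0.     0.961]
 [-0.961  0.001  0.276]
 [-0.001 -1.    -0.   ]] [-1.209  0.423  1.63   0.     1.089  0.082] [ 232.192 -579.915  222.253]
```

```bash
cat > st.py <<'E'
from workcell import status
from scipy.spatial.transform import Rotation as R
import numpy as np
np.set_printoptions(precision=3,suppress=True)
s=status.read_state();print(s['time_s'],s['q'],s['position'],s['wrist_force'],s['width']);print(R.from_quat(s['tool_rot']).as_matrix())
E
python3 -m handwheel '[{"x":0,"y":-300,"z":0,"roll":0.1},{"x":0,"y":-300,"z":0,"roll":0.1},{"x":0,"y":-300,"z":0,"roll":0.1},{"x":0,"y":-300,"z":0,"roll":0.1},{"x":0,"y":-300,"z":0,"roll":0.1},{"x":0,"y":-300,"z":0,"roll":0.1},{"x":0,"y":-900,"z":0,"roll":0},{"x":0,"y":-900,"z":0,"roll":0},{"x":0,"y":-900,"z":0,"roll":0},{"x":0,"y":-900,"z":0,"roll":0},{"x":0,"y":-900,"z":0,"roll":0},{"x":0,"y":-900,"z":0,"roll":0},{"x":0,"y":-900,"z":0,"roll":0},{"x":0,"y":-900,"z":0,"roll":0}]'; python3 st.py
```

```text
time_s: 1.7
position: [204.4, -510.8, 871.9]
tool_rot: [-0.543, 0.458, -0.39, 0.587]
wrist_force: [-32.3, 81.9, -3.4]
width: 87.7
1.7 [-1.212  0.48   0.086  0.002  2.69   0.077] [ 204.409 -510.84   871.912] [-32.347  81.923  -3.439] 87.73177412081587
[[ 0.278 -0.039  0.96 ]
 [-0.954  0.108  0.28 ]
 [-0.114 -0.993 -0.007]]
```

```bash
python3 -m handwheel '[{"x":0,"y":0,"z":0,"roll":0},{"x":0,"y":0,"z":0,"roll":0}]'; python3 st.py
```

```text
time_s: 1.9
position: [201.3, -502.6, 880.6]
tool_rot: [-0.546, 0.453, -0.395, 0.584]
wrist_force: [-0.5, -0.4, 0.4]
width: 87.5
1.9 [-1.212  0.464  0.087  0.002  2.689  0.078] [ 201.29  -502.576  880.606] [-0.535 -0.436  0.382] 87.4929274130398
[[ 0.277 -0.033  0.96 ]
 [-0.956  0.092  0.279]
 [-0.098 -0.995 -0.006]]
```

```bash
python3 -m handwheel '[{"x":-170,"y":100,"z":260,"roll":0.14},{"x":-170,"y":100,"z":260,"roll":0.14},{"x":-170,"y":100,"z":260,"roll":0.14},{"x":-170,"y":100,"z":260,"roll":0.14},{"x":-170,"y":100,"z":260,"roll":0.14},{"x":-170,"y":100,"z":260,"roll":0.14},{"x":-170,"y":100,"z":260,"roll":0.14},{"x":-170,"y":100,"z":260,"roll":0.14}]'; python3 st.py;python3 -m handwheel '[{"x":-135,"y":100,"z":300,"roll":0.14},{"x":-135,"y":100,"z":300,"roll":0.14},{"x":-135,"y":100,"z":300,"roll":0.14},{"x":-135,"y":100,"z":300,"roll":0.14},{"x":-135,"y":100,"z":300,"roll":0.14},{"x":-135,"y":100,"z":300,"roll":0.14},{"x":-135,"y":100,"z":300,"roll":0.14},{"x":-135,"y":100,"z":300,"roll":0.14}]';python3 st.py
```

```text
time_s: 2.7
position: [402.8, -256.8, 793.9]
tool_rot: [-0.518, 0.493, -0.429, 0.552]
wrist_force: [0.3, 0.1, -0.9]
width: 87.9
2.7 [-0.628  0.124  0.799  0.075  2.303  0.843] [ 402.815 -256.751  793.93 ] [ 0.339  0.131 -0.859] 87.86548202455147
[[ 0.145 -0.037  0.989]
 [-0.984  0.095  0.148]
 [-0.1   -0.995 -0.022]]
time_s: 3.5
position: [680.3, -72.7, 696.0]
tool_rot: [-0.488, 0.533, -0.464, 0.514]
wrist_force: [0.5, -0.7, -0.6]
width: 87.9
3.5 [-0.163  0.453  0.573  0.105  2.172  1.46 ] [680.332 -72.699 695.987] [ 0.47  -0.739 -0.634] 87.91707282029545
[[ 0.003 -0.043  0.999]
 [-0.995  0.095  0.007]
 [-0.095 -0.995 -0.043]]
```

```bash
cat > vis.py <<'E'
import numpy as np,cv2
from scipy.spatial.transform import Rotation as R
from workcell import get_calibration
def cam(n):
    c=get_calibration(n);return c['mtx'],c['dist'],np.array(c['position']),R.from_quat(c['orientation']).as_matrix()
def ray(n,px,z):
    K,D,P,M=cam(n)
    u=cv2.undistortPoints(np.array(px,float).reshape(-1,1,2),K,D).reshape(-1,2)
    d=np.c_[u,np.ones(len(u))]@M.T
    return P+d*((z-P[2])/d[:,2])[:,None]
def big(m):
    c,_=cv2.findContours(m.astype(np.uint8),cv2.RETR_EXTERNAL,cv2.CHAIN_APPROX_NONE)
    return sorted(c,key=cv2.contourArea)[::-1]
def rect(n,c,z):
    p=ray(n,c.reshape(-1,2),z)[:,:2].astype(np.float32)
    return cv2.minAreaRect(p)
E
python3 - <<'E'
from vis import *
im=cv2.imread('pics/top0.png');h=cv2.cvtColor(im,cv2.COLOR_BGR2HSV).astype(int);H,S,V=h[...,0],h[...,1],h[...,2]
def sh(name,m,z,k=2):
    for c in big(m)[:k]: print(name,cv2.contourArea(c),np.round(cv2.boundingRect(c)),[np.round(a,2) for a in rect('top',c,z)])
red=((H<5)|(H>174))&(S>180)&(V>110)
sh('red70',red,74)
sh('blue',(H>95)&(H<115)&(S>120)&(V>90),4)
b=(H>10)&(H<25)&(S>90)&(V>130)
sh('tan',b,12,4)
roi=np.zeros(H.shape,bool);roi[215:290,460:520]=1
sh('blade',roi&(S<40)&(V>170),6.5)
roi[:]=0;roi[180:310,265:380]=1
sh('sheet',roi&(V<90)&(S<60),4)
sh('sheetb',roi&((V<90)&(S<60)|b),4)
roi[:]=0;roi[220:295,405:450]=1
sh('choc',roi&(V<90)&~((H>95)&(H<115)&(S>120)),17)
d=np.load('pics/top0.npy')
for p in [(330,242),(165,260),(300,220),(497,318),(430,300),(492,250),(428,260)]: print(p,d[p[1],p[0]],1252.9-d[p[1],p[0]])
E
```

```text
red70 666.0 [125  75  31  29] [array([896.53, 373.71]), array([63.73, 65.83]), np.float64(0.1)]
red70 587.5 [489 288  15  60] [array([ 414.23, -377.43]), array([ 23.33, 119.58]), np.float64(84.77)]
blue 1165.5 [470 216  49 121] [array([ 507.06, -394.51]), array([105.57, 257.5 ]), np.float64(87.13)]
blue 213.0 [482 285  10  50] [array([ 432.3 , -377.41]), array([ 15.12, 106.15]), np.float64(84.47)]
tan 11652.0 [106 203 119 116] [array([532.95, 316.38]), array([239.63, 239.03]), np.float64(86.96)]
tan 4922.5 [  0  34 640 101] [array([995.21,  -3.76]), array([1473.88,  232.79]), np.float64(85.75)]
tan 4192.0 [213 327  73  74] [array([313.48, 129.89]), array([152.38, 153.21]), np.float64(0.78)]
tan 1914.0 [305 217  50  50] [array([576.1 , -39.32]), array([107.73, 106.72]), np.float64(0.47)]
blade 1721.0 [473 226  40  57] [array([ 550.27, -393.51]), array([ 80.07, 120.21]), np.float64(84.63)]
blade 0.0 [500 288   1   2] [array([ 477.33, -407.99]), array([2.16, 0.  ]), np.float64(178.12)]
sheet 170.5 [280 189  95  10] [array([684.2 , -33.07]), array([209.12,   7.46]), np.float64(85.96)]
sheet 1.0 [314 262  12   6] [array([524.58, -17.29]), array([26.33,  3.44]), np.float64(65.96)]
sheetb 1967.0 [304 217  51  52] [array([575.14, -38.32]), array([112.9 , 109.47]), np.float64(0.01)]
sheetb 170.5 [280 189  95  10] [array([684.2 , -33.07]), array([209.12,   7.46]), np.float64(85.96)]
choc 1458.5 [412 232  31  55] [array([ 539.17, -249.46]), array([117.13,  63.89]), np.float64(0.52)]
choc 0.0 [409 220   1   5] [array([ 619.42, -211.75]), array([0.  , 8.83]), np.float64(89.26)]
(330, 242) 1246.296 6.604004
(165, 260) 1253.6504 -0.7503662
(300, 220) 1267.5576 -14.657593
(497, 318) 1165.1744 87.725586
(430, 300) 1242.8833 10.016724
(492, 250) 1250.5852 2.3148193
(428, 260) 1245.035 7.86499
```

```bash
cat > kin.py <<'E'
import numpy as np
from scipy.spatial.transform import Rotation as R
from scipy.optimize import least_squares
D=[([-1.20898086,.423818151,1.63064711,-3.2e-5,1.0885781,-.018997],[232.128,-579.729,221.933],[-0.58530821,0.39675522,-0.39590521,0.5858828]),
([-1.209,.423,1.63,0,1.089,.082],[232.192,-579.915,222.253],[-.565,.426,-.425,.565]),
([-1.212,.464,.087,.002,2.689,.078],[201.29,-502.576,880.606],[-.546,.453,-.395,.584]),
([-.628,.124,.799,.075,2.303,.843],[402.815,-256.751,793.93],[-.518,.493,-.429,.552]),
([-.163,.453,.573,.105,2.172,1.46],[680.332,-72.699,695.987],[-.488,.533,-.464,.514])]
def rz(a):return R.from_euler('z',a).as_matrix()
def ry(a):return R.from_euler('y',a).as_matrix()
C=None
def frames(q,p):
    H,L0,L1,ex,L2,L3,d,d2=p
    A1=rz(q[0]);A2=A1@ry(q[1]);A3=A2@ry(q[2]);A4=A3@rz(q[3]);A5=A4@ry(q[4]);A6=A5@rz(q[5])
    o2=A1@np.array([L0,d,H]);o3=o2+A2@np.array([0,0,L1]);o5=o3+A3@np.array([ex,0,L2])
    o6=o5+A5@np.array([d2,0,L3]);return o2,o3,o5,o6,A6
def fk(q,p):
    f=frames(q,p);return f[3],f[4]@C
q,_,o=D[0]
C=frames(q,np.zeros(8))[4].T@R.from_quat(o).as_matrix();C=np.round(C)
try: P=np.load('P.npy')
except Exception: P=None
if __name__=='__main__':
    np.set_printoptions(precision=3,suppress=True)
    print(C)
    for q,x,o in D: print((R.from_matrix(frames(q,np.zeros(8))[4]@C).inv()*R.from_quat(o)).magnitude())
    f=lambda p:np.concatenate([fk(q,p)[0]-x for q,x,o in D])
    for d2 in (0,1):
        m=np.ones(8);m[7]=d2
        s=least_squares(lambda p:np.r_[f(p*m),1e-3*p],[300,0,400,0,400,200,0,0]);print(s.x*m,np.round(f(s.x*m),1))
    np.save('P.npy',s.x*np.r_[np.ones(7),d2])
E
python3 kin.py
```

```text
[[-1. -0.  0.]
 [ 0. -0.  1.]
 [-0.  1.  0.]]
4.952144619622406e-07
0.0010920659671703338
0.000816003210625555
0.0009387089844225007
0.0008376169663004249
[313.064   0.091 562.004  77.499 485.238 309.374  11.822   0.   ] [-0.1  0.  -0.2 -0.  -0.1  0.2  0.1  0.   0.   0.1  0.1  0.1 -0.1 -0.1
 -0.1]
[312.384  -0.916 562.055  77.473 485.309 308.731  11.82   -0.91 ] [-0.1  0.  -0.2 -0.  -0.1  0.2  0.1  0.   0.   0.1  0.1  0.1 -0.1 -0.1
 -0.1]
```

```bash
python3 -m handwheel '[{"x":0,"y":-15,"z":15,"roll":0},{"x":0,"y":-30,"z":30,"roll":0},{"x":0,"y":-45,"z":45,"roll":0},{"x":0,"y":-55,"z":55,"roll":0},{"x":0,"y":-65,"z":65,"roll":0},{"x":0,"y":-75,"z":75,"roll":0},{"x":0,"y":-85,"z":85,"roll":0},{"x":0,"y":-95,"z":95,"roll":0},{"x":0,"y":-110,"z":110,"roll":0},{"x":0,"y":-130,"z":130,"roll":0}]';python3 st.py
```

```text
time_s: 4.5
position: [728.6, -75.2, 746.9]
tool_rot: [-0.477, 0.523, -0.476, 0.521]
wrist_force: [-0.0, 0.8, 0.1]
width: 87.5
4.5 [-0.157  0.668  0.086  0.133  2.401  1.512] [728.629 -75.246 746.852] [-0.009  0.845  0.055] 87.45405661438237
[[-0.    -0.003  1.   ]
 [-0.996  0.091 -0.   ]
 [-0.091 -0.996 -0.003]]
```

```bash
python3 -m handwheel '[{"x":0,"y":-700,"z":700,"roll":0},{"x":0,"y":-700,"z":700,"roll":0},{"x":0,"y":-700,"z":700,"roll":0}]';python3 st.py
```

```text
time_s: 4.8
position: [736.3, -71.3, 748.6]
tool_rot: [-0.47, 0.516, -0.484, 0.528]
wrist_force: [0.1, -1.1, 0.3]
width: 87.8
4.8 [-0.152  0.665  0.086  0.134  2.375  1.518] [736.328 -71.313 748.591] [ 0.05  -1.127  0.279] 87.84100999688195
[[-0.001  0.025  1.   ]
 [-0.996  0.09  -0.003]
 [-0.09  -0.996  0.025]]
```

```bash
python3 -m handwheel '[{"x":0,"y":-700,"z":700,"roll":0},{"x":0,"y":-700,"z":700,"roll":0},{"x":0,"y":-700,"z":700,"roll":0},{"x":0,"y":-700,"z":700,"roll":0},{"x":0,"y":-700,"z":700,"roll":0},{"x":0,"y":-700,"z":700,"roll":0},{"x":0,"y":-700,"z":700,"roll":0},{"x":0,"y":-700,"z":700,"roll":0},{"x":0,"y":-700,"z":700,"roll":0},{"x":0,"y":-700,"z":700,"roll":0}]';python3 st.py
```

```text
time_s: 5.8
position: [742.1, -62.6, 752.9]
tool_rot: [-0.463, 0.509, -0.491, 0.534]
wrist_force: [-0.3, 0.2, 0.0]
width: 88.1
5.8 [-0.14   0.659  0.087  0.135  2.35   1.531] [742.082 -62.583 752.86 ] [-0.343  0.242  0.033] 88.13851835253315
[[-0.001  0.053  0.999]
 [-0.996  0.09  -0.006]
 [-0.09  -0.995  0.053]]
```

```bash
python3 -m handwheel '[{"x":0,"y":-700,"z":700,"roll":0}]' | head -1
python3 -m handwheel '[{"x":0,"y":-700,"z":700,"roll":0}]' | head -1
python3 st.py
python3 -m handwheel '[{"x":0,"y":-700,"z":700,"roll":0},{"x":0,"y":-700,"z":700,"roll":0}]' | head -1
python3 -m handwheel '[{"x":0,"y":-700,"z":700,"roll":0},{"x":0,"y":-700,"z":700,"roll":0}]' | head -1
python3 st.py
```

```text
time_s: 5.9
time_s: 6.0
6.0 [-0.14   0.645  0.087  0.138  2.308  1.534] [748.832 -61.902 764.195] [ 0.029 -0.462 -0.517] 87.94533057493476
[[-0.001  0.108  0.994]
 [-0.996  0.088 -0.011]
 [-0.088 -0.99   0.108]]
time_s: 6.2
time_s: 6.4
6.4 [-0.141  0.62   0.087  0.142  2.272  1.539] [748.258 -60.4   785.451] [ 0.981 -0.179  0.535] 88.02915452462891
[[-0.001  0.171  0.985]
 [-0.996  0.085 -0.016]
 [-0.087 -0.982  0.17 ]]
```

```bash
python3 -m handwheel '[{"x":45,"y":0,"z":-8,"roll":0},{"x":90,"y":0,"z":-15,"roll":0},{"x":135,"y":0,"z":-25,"roll":0},{"x":180,"y":0,"z":-40,"roll":0},{"x":200,"y":0,"z":-50,"roll":0},{"x":200,"y":0,"z":-50,"roll":0}]' | head -1
python3 -m handwheel '[{"x":230,"y":-600,"z":700,"roll":0}]' | head -1
python3 -m handwheel '[{"x":230,"y":-600,"z":700,"roll":0}]' | head -1
python3 -m handwheel '[{"x":230,"y":-600,"z":700,"roll":0}]' | head -1
python3 -m handwheel '[{"x":230,"y":-600,"z":700,"roll":0}]' | head -1
python3 st.py
python3 -m handwheel '[{"x":230,"y":-600,"z":700,"roll":0}]' | head -1
python3 -m handwheel '[{"x":230,"y":-600,"z":700,"roll":0}]' | head -1
python3 -m handwheel '[{"x":230,"y":-600,"z":700,"roll":0}]' | head -1
python3 -m handwheel '[{"x":230,"y":-600,"z":700,"roll":0}]' | head -1
python3 st.py
```

```text
time_s: 7.0
time_s: 7.1
time_s: 7.2
time_s: 7.3
time_s: 7.4
7.4 [-0.445  0.619  0.086  0.204  2.2    1.28 ] [ 720.762 -274.27   792.401] [-0.676 -0.015  0.044] 87.90456973535031
[[-0.006  0.271  0.963]
 [-0.998  0.053 -0.021]
 [-0.057 -0.961  0.27 ]]
time_s: 7.5
time_s: 7.6
time_s: 7.7
time_s: 7.8
7.8 [-0.465  0.584  0.086  0.217  2.121  1.275] [ 722.66  -285.642  826.975] [0.212 0.138 0.714] 87.33990487559052
[[-0.018  0.375  0.927]
 [-1.     0.017 -0.027]
 [-0.026 -0.927  0.375]]
```

```bash
python3 -m handwheel '[{"x":0,"y":-500,"z":700,"roll":0}]' | head -1
python3 -m handwheel '[{"x":0,"y":-500,"z":700,"roll":0}]' | head -1
python3 -m handwheel '[{"x":0,"y":-500,"z":700,"roll":0}]' | head -1
python3 -m handwheel '[{"x":0,"y":-500,"z":700,"roll":0}]' | head -1
python3 -m handwheel '[{"x":0,"y":-400,"z":700,"roll":0}]' | head -1
python3 -m handwheel '[{"x":0,"y":-400,"z":700,"roll":0}]' | head -1
python3 -m handwheel '[{"x":0,"y":-400,"z":700,"roll":0}]' | head -1
python3 -m handwheel '[{"x":0,"y":-400,"z":700,"roll":0}]' | head -1
python3 st.py
```

```text
time_s: 7.9
time_s: 8.0
time_s: 8.1
time_s: 8.2
time_s: 8.3
time_s: 8.4
time_s: 8.5
time_s: 8.6
8.6 [-0.366  0.498  0.087  0.178  1.956  1.36 ] [ 744.098 -218.028  915.227] [-0.013 -0.081 -0.213] 87.54216459564309
[[-0.045  0.575  0.817]
 [-0.999 -0.044 -0.023]
 [ 0.023 -0.817  0.576]]
```

```bash
cat > ik.py <<'E'
from kin import *
import kin
P=np.array([313.064,0.091,562.004,77.499,485.238,309.374,11.822,0.])
lo=np.array([-3,-.9,.087,-1.31,.11,-2.54]);hi=np.array([3,2.11,2.58,4.45,2.69,2.54])
def ik(p,Rm,q0):
    def f(q):
        x,r=fk(q,P);return np.r_[(x-p)/100,R.from_matrix(r@Rm.T).as_rotvec()]
    s=least_squares(f,np.clip(q0,lo+1e-3,hi-1e-3),bounds=(lo,hi));return s.x,np.abs(s.fun).max()
def ori(head,psi,roll=0):
    # tool y along heading, psi below horizontal; tool x to the right at roll 0
    y=np.array([np.cos(head)*np.cos(psi),np.sin(head)*np.cos(psi),-np.sin(psi)])
    x=np.array([np.sin(head),-np.cos(head),0]);z=np.cross(x,y)
    return R.from_rotvec(roll*y).as_matrix()@np.c_[x,y,z]
E
python3 - <<'E'
from ik import *
np.set_printoptions(precision=2,suppress=True)
rng=np.random.default_rng(0)
h=np.radians(-6);psi=np.radians(7)
W={'pick':[467,-384,62],'prelift':[467,-384,150],'sheetpre':[390,-25,120],'sheetin':[500,-37,62],'board':[450,310,110]}
for n,p in W.items():
  for roll in (0,np.pi/2,-np.pi/2,np.pi):
    sols=[]
    for k in range(25):
        q,e=ik(np.array(p),ori(h,psi,roll),rng.uniform(lo,hi))
        if e<1e-3 and not any(np.abs(q-s).max()<.05 for s in sols): sols.append(q)
    print(n,round(roll,2),*sols)
q=np.array([-.366,.498,.087,.178,1.956,1.36])
E
```

```text
pick 0 [-1.17  1.08  2.13  2.08  1.48 -1.63]
pick 1.57 [-1.17  1.08  2.13  2.08  1.48 -0.06]
pick -1.57
pick 3.14 [-1.17  1.08  2.13  2.08  1.48  1.52]
prelift 0 [-1.17  0.87  2.2   2.07  1.41 -1.5 ]
prelift 1.57 [-1.17  0.87  2.2   2.07  1.41  0.07]
prelift -1.57
prelift 3.14 [-1.17  0.87  2.2   2.07  1.41  1.64]
sheetpre 0
sheetpre 1.57
sheetpre -1.57
sheetpre 3.14
sheetin 0 [-0.09  1.34  2.44  3.16  2.09 -1.56]
sheetin 1.57 [-0.09  1.34  2.44  3.16  2.09  0.01]
sheetin -1.57
sheetin 3.14 [-0.09  1.34  2.44  3.16  2.09  1.58]
board 0 [ 1.14  0.97  2.2   4.38  1.46 -1.54]
board 1.57 [1.14 0.97 2.2  4.38 1.46 0.03]
board -1.57
board 3.14 [1.14 0.97 2.2  4.38 1.46 1.6 ]
```

```bash
python3 - <<'E'
from ik import *
np.set_printoptions(precision=2,suppress=True)
rng=np.random.default_rng(0)
for deg in (-22,-27):
 for ps in (6,):
  h=np.radians(deg);psi=np.radians(ps);u=np.array([np.cos(h),np.sin(h)])
  B=np.array([576,-39]);Bd=np.array([533,316])
  W={'pick':[467,-384,66],'lift':[467,-384,150],'s0':[*(B-189*u),66],'s0up':[*(B-189*u),140],'s1':[*(B+[48,-3]-76*u),66],'s1up':[*(B+[48,-3]-76*u),130],'mid':[440,150,130],'board':[*(Bd-76*u),100],'board+':[*(Bd+[0,60]-76*u),130]}
  for n,p in W.items():
   for roll in (0,np.pi):
    sols=[]
    for k in range(30):
        q,e=ik(np.array(p),ori(h,psi,roll),rng.uniform(lo,hi))
        if e<1e-3 and not any(np.abs(q-s).max()<.05 for s in sols): sols.append(q)
    print(deg,n,np.round(p[:2]),round(roll,2),*sols)
E
```

```text
-22 pick [ 467 -384] 0 [-1.01  1.13  2.24  2.51  1.65 -1.7 ]
-22 pick [ 467 -384] 3.14 [-1.01  1.13  2.24  2.51  1.65  1.44]
-22 lift [ 467 -384] 0 [-1.01  0.91  2.32  2.52  1.54 -1.62]
-22 lift [ 467 -384] 3.14 [-1.01  0.91  2.32  2.52  1.54  1.52]
-22 s0 [401.  32.] 0 [ 0.84  1.36  2.45  4.38  1.7  -0.94]
-22 s0 [401.  32.] 3.14 [0.84 1.36 2.45 4.38 1.7  2.2 ]
-22 s0up [401.  32.] 0 [ 0.84  1.16  2.56  4.36  1.67 -1.03]
-22 s0up [401.  32.] 3.14 [0.84 1.16 2.56 4.36 1.67 2.11]
-22 s1 [554. -14.] 0 [ 0.32  1.17  2.3   3.85  1.72 -1.36]
-22 s1 [554. -14.] 3.14 [0.32 1.17 2.3  3.85 1.72 1.79]
-22 s1up [554. -14.] 0 [ 0.32  1.    2.37  3.84  1.64 -1.42]
-22 s1up [554. -14.] 3.14 [0.32 1.   2.37 3.84 1.64 1.72]
-22 mid [440 150] 0
-22 mid [440 150] 3.14
-22 board [463. 344.] 0
-22 board [463. 344.] 3.14
-22 board+ [463. 404.] 0
-22 board+ [463. 404.] 3.14
-27 pick [ 467 -384] 0 [-0.94  1.14  2.26  2.67  1.7  -1.69]
-27 pick [ 467 -384] 3.14 [-0.94  1.14  2.26  2.67  1.7   1.45]
-27 lift [ 467 -384] 0 [-0.94  0.92  2.34  2.68  1.57 -1.63]
-27 lift [ 467 -384] 3.14 [-0.94  0.92  2.34  2.68  1.57  1.52]
-27 s0 [408.  47.] 0
-27 s0 [408.  47.] 3.14
-27 s0up [408.  47.] 0
-27 s0up [408.  47.] 3.14
-27 s1 [556.  -7.] 0 [ 0.4   1.14  2.26  4.01  1.63 -1.37]
-27 s1 [556.  -7.] 3.14 [0.4  1.14 2.26 4.01 1.63 1.77]
-27 s1up [556.  -7.] 0 [ 0.4   0.97  2.33  4.01  1.57 -1.45]
-27 s1up [556.  -7.] 3.14 [0.4  0.97 2.33 4.01 1.57 1.69]
-27 mid [440 150] 0
-27 mid [440 150] 3.14
-27 board [465. 351.] 0
-27 board [465. 351.] 3.14
-27 board+ [465. 411.] 0
-27 board+ [465. 411.] 3.14
```

```bash
python3 - <<'E'
from ik import *
np.set_printoptions(precision=2,suppress=True)
rng=np.random.default_rng(0)
for deg in (14,18):
 for ps in (6,):
  h=np.radians(deg);psi=np.radians(ps);u=np.array([np.cos(h),np.sin(h)])
  B=np.array([576,-39]);Bd=np.array([533,316])
  W={'pick':[460,-378,66],'lift':[460,-378,150],'s0':[*(B-189*u),66],'s0up':[*(B-189*u),100],'s1':[*(B+[48,-3]-76*u),66],'s1up':[*(B+[48,-3]-76*u),130],'mid':[500,150,130],'board':[*(Bd-76*u),100],'board+':[*(Bd+[0,60]-76*u),130],'board-':[*(Bd-[0,60]-76*u),130]}
  for n,p in W.items():
   for roll in (0,np.pi):
    sols=[]
    for k in range(30):
        q,e=ik(np.array(p),ori(h,psi,roll),rng.uniform(lo,hi))
        if e<1e-3 and not any(np.abs(q-s).max()<.05 for s in sols): sols.append(q)
    w=np.array(p[:2])-307*u
    print(deg,n,np.round(p[:2]),np.round(np.hypot(*w)),round(roll,2),*sols)
# path now->pre-pick
q=np.array([-.366,.498,.087,.178,1.956,1.36]);h=np.radians(14);psi=np.radians(6);Rm=ori(h,psi)
for wps in [[(600,-300,900),(400,-420,600),(380,-400,200),(400,-394,66)]]:
  c=np.array([700,-200,900.]);q,e=ik(c,Rm,q);print(c,q,e)
  for w in wps:
    w=np.array(w,float);n=int(np.linalg.norm(w-c)/25)
    for i in range(1,n+1):
      qn,e=ik(c+(w-c)*i/n,Rm,q); 
      if e>1e-3 or np.abs(qn-q).max()>.2: print('  ',np.round(c+(w-c)*i/n),qn,round(e,3))
      q=qn
    c=w;print(c,q,e)
E
```

```text
14 pick [ 460 -378] 480.0 0 [-1.25  1.06  1.95  1.63  1.46 -1.43]
14 pick [ 460 -378] 480.0 3.14 [-1.25  1.06  1.95  1.63  1.46  1.71]
14 lift [ 460 -378] 480.0 0 [-1.25  0.88  2.01  1.62  1.45 -1.31]
14 lift [ 460 -378] 480.0 3.14 [-1.25  0.88  2.01  1.62  1.45  1.83]
14 s0 [393. -85.] 185.0 0 [-1.1   1.37  2.46  1.81  1.63 -2.23]
14 s0 [393. -85.] 185.0 3.14 [-1.1   1.37  2.46  1.81  1.63  0.91]
14 s0up [393. -85.] 185.0 0 [-1.1   1.28  2.51  1.81  1.62 -2.2 ]
14 s0up [393. -85.] 185.0 3.14 [-1.1   1.28  2.51  1.81  1.62  0.94]
14 s1 [550. -60.] 286.0 0 [-0.53  1.17  2.3   2.36  1.71 -1.81]
14 s1 [550. -60.] 286.0 3.14 [-0.53  1.17  2.3   2.36  1.71  1.34]
14 s1up [550. -60.] 286.0 0 [-0.53  1.    2.37  2.37  1.63 -1.73]
14 s1up [550. -60.] 286.0 3.14 [-0.53  1.    2.37  2.37  1.63  1.41]
14 mid [500 150] 216.0 0 [ 0.3   1.12  2.5   3.21  1.94 -1.54]
14 mid [500 150] 216.0 3.14 [0.3  1.12 2.5  3.21 1.94 1.6 ]
14 board [459. 298.] 276.0 0 [ 0.9   1.1   2.36  3.81  1.72 -1.38]
14 board [459. 298.] 276.0 3.14 [0.9  1.1  2.36 3.81 1.72 1.77]
14 board+ [459. 358.] 326.0 0 [ 1.02  0.96  
[... 1247 characters left out ...]
0.82 1.12 2.39 3.66 1.79 1.75]
18 board+ [461. 353.] 308.0 0 [ 0.95  0.98  2.33  3.78  1.6  -1.47]
18 board+ [461. 353.] 308.0 3.14 [0.95 0.98 2.33 3.78 1.6  1.67]
18 board- [461. 233.] 218.0 0 [ 0.63  1.11  2.49  3.48  1.91 -1.42]
18 board- [461. 233.] 218.0 3.14 [0.63 1.11 2.49 3.48 1.91 1.72]
[ 700. -200.  900.] [-0.62 -0.    1.3   1.22  0.94  0.43] 1.1436072008632737e-14
[ 600. -300.  900.] [-0.92 -0.01  1.31  1.35  1.21  0.34] 3.0703885250473102e-12
[ 400. -420.  600.] [-1.39  0.13  1.78  1.45  1.6  -0.35] 3.4106051316484808e-15
[ 380. -400.  200.] [-1.43  0.77  2.03  1.44  1.5  -1.23] 4.229772217076542e-14
[ 400. -394.   66.] [-1.38  1.06  1.95  1.5   1.47 -1.43] 1.2960299500264226e-13
```

```bash
python3 -m handwheel '[{"x":-25,"y":-5,"z":-6,"roll":0},{"x":-70,"y":-12,"z":-18,"roll":0},{"x":-665,"y":-112,"z":-158,"roll":0},{"x":-665,"y":-112,"z":-158,"roll":0},{"x":-665,"y":-112,"z":-158,"roll":0},{"x":-665,"y":-112,"z":-158,"roll":0},{"x":-665,"y":-112,"z":-158,"roll":0},{"x":-665,"y":-112,"z":-158,"roll":0},{"x":-665,"y":-112,"z":-158,"roll":0},{"x":-665,"y":-112,"z":-158,"roll":0},{"x":-665,"y":-112,"z":-158,"roll":0},{"x":-665,"y":-112,"z":-158,"roll":0},{"x":-665,"y":-112,"z":-158,"roll":0},{"x":-665,"y":-112,"z":-158,"roll":0},{"x":-665,"y":-112,"z":-158,"roll":0},{"x":-665,"y":-112,"z":-158,"roll":0},{"x":-665,"y":-112,"z":-158,"roll":0}]' | head -1
python3 st.py
cat >> st.py <<'E'
import sys
if len(sys.argv)>2:
    e=np.radians(float(sys.argv[1]));a=np.radians(float(sys.argv[2]))
    print('push',1000*np.array([np.cos(a)*np.cos(e),np.sin(a)*np.cos(e),np.sin(e)])@R.from_quat(s['tool_rot']).as_matrix())
E
python3 st.py 58 38
```

```text
time_s: 10.3
10.3 [ 0.841  0.499  0.129 -0.539  2.045  2.084] [579.981 454.467 900.415] [-0.551 -0.746 -0.319] 87.63405404925567
[[-0.044  0.574  0.818]
 [-0.999 -0.044 -0.023]
 [ 0.023 -0.818  0.575]]
10.3 [ 0.841  0.499  0.129 -0.539  2.045  2.084] [579.981 454.467 900.415] [-0.551 -0.746 -0.319] 87.63405404925567
[[-0.044  0.574  0.818]
 [-0.999 -0.044 -0.023]
 [ 0.023 -0.818  0.575]]
push [-325.104 -468.322  821.573]
```

```bash
python3 -m handwheel '[{"x":-325,"y":-468,"z":822,"roll":0}]' | head -1
python3 -m handwheel '[{"x":-325,"y":-468,"z":822,"roll":0}]' | head -1
python3 -m handwheel '[{"x":-325,"y":-468,"z":822,"roll":0}]' | head -1
python3 -m handwheel '[{"x":-325,"y":-468,"z":822,"roll":0}]' | head -1
python3 -m handwheel '[{"x":-325,"y":-468,"z":822,"roll":0}]' | head -1
python3 st.py 62 38
```

```text
time_s: 10.4
time_s: 10.5
time_s: 10.6
time_s: 10.7
time_s: 10.8
10.8 [ 0.826  0.475  0.088 -0.543  1.942  2.041] [596.305 444.654 954.984] [-0.521  0.189  0.175] 87.76584747753624
[[ 0.002  0.68   0.733]
 [-0.999  0.028 -0.024]
 [-0.037 -0.732  0.68 ]]
push [-320.488 -386.992  864.595]
```

```bash
python3 -m handwheel '[{"x":-320,"y":-390,"z":865,"roll":0}]' | head -1
python3 -m handwheel '[{"x":-320,"y":-390,"z":865,"roll":0}]' | head -1
python3 -m handwheel '[{"x":-320,"y":-390,"z":865,"roll":0}]' | head -1
python3 -m handwheel '[{"x":-320,"y":-390,"z":865,"roll":0}]' | head -1
python3 -m handwheel '[{"x":-320,"y":-390,"z":865,"roll":0}]' | head -1
python3 -m handwheel '[{"x":-320,"y":-350,"z":865,"roll":0}]' | head -1
python3 -m handwheel '[{"x":-320,"y":-350,"z":865,"roll":0}]' | head -1
python3 -m handwheel '[{"x":-320,"y":-350,"z":865,"roll":0}]' | head -1
python3 st.py 68 35
```

```text
time_s: 10.9
time_s: 11.0
time_s: 11.1
time_s: 11.2
time_s: 11.3
time_s: 11.4
time_s: 11.5
time_s: 11.6
11.6 [ 0.819  0.403  0.087 -0.542  1.749  2.   ] [ 599.269  428.504 1050.002] [-0.2   -0.022  0.386] 87.84777807431426
[[ 0.089  0.822  0.563]
 [-0.99   0.136 -0.041]
 [-0.11  -0.554  0.825]]
push [-287.488 -232.258  929.197]
```

```bash
python3 -m handwheel '[{"x":-287,"y":-232,"z":929,"roll":0}]' | head -1
python3 -m handwheel '[{"x":-287,"y":-232,"z":929,"roll":0}]' | head -1
python3 -m handwheel '[{"x":-287,"y":-232,"z":929,"roll":0}]' | head -1
python3 -m handwheel '[{"x":-287,"y":-232,"z":929,"roll":0}]' | head -1
python3 -m handwheel '[{"x":-287,"y":-180,"z":929,"roll":0}]' | head -1
python3 -m handwheel '[{"x":-287,"y":-180,"z":929,"roll":0}]' | head -1
python3 -m handwheel '[{"x":-287,"y":-180,"z":929,"roll":0}]' | head -1
python3 -m handwheel '[{"x":-287,"y":-180,"z":929,"roll":0}]' | head -1
python3 -m handwheel '[{"x":-287,"y":-130,"z":929,"roll":0}]' | head -1
python3 -m handwheel '[{"x":-287,"y":-130,"z":929,"roll":0}]' | head -1
python3 -m handwheel '[{"x":-287,"y":-130,"z":929,"roll":0}]' | head -1
python3 -m handwheel '[{"x":-287,"y":-130,"z":929,"roll":0}]' | head -1
python3 st.py 72 35
```

```text
time_s: 11.7
time_s: 11.8
time_s: 11.9
time_s: 12.0
time_s: 12.1
time_s: 12.2
time_s: 12.3
time_s: 12.4
time_s: 12.5
time_s: 12.6
time_s: 12.7
time_s: 12.8
12.8 [ 0.795  0.293  0.087 -0.515  1.455  1.935] [ 573.606  385.315 1206.466] [ 0.899 -0.223  0.091] 87.87728567360702
[[ 0.227  0.941  0.25 ]
 [-0.959  0.261 -0.112]
 [-0.171 -0.214  0.962]]
push [-275.066   80.683  958.034]
```

```bash
python3 -m handwheel '[{"x":-150,"y":80,"z":958,"roll":0}]' | head -1
python3 -m handwheel '[{"x":-150,"y":80,"z":958,"roll":0}]' | head -1
python3 -m handwheel '[{"x":-150,"y":80,"z":958,"roll":0}]' | head -1
python3 st.py 72 35
```

```text
time_s: 12.9
time_s: 13.0
time_s: 13.1
13.1 [ 0.732  0.274  0.087 -0.45   1.368  1.905] [ 581.014  360.92  1242.732] [ 0.187 -0.049 -0.086] 87.52144956110773
[[ 0.259  0.951  0.167]
 [-0.95   0.282 -0.136]
 [-0.177 -0.123  0.977]]
push [-270.736  173.761  946.842]
```

```bash
cat > path.py <<'E'
from ik import *
np.set_printoptions(precision=2,suppress=True)
def path(q,Rm,wps,step=25,verbose=True):
    c=fk(q,P)[0]
    for w in wps:
        w=np.array(w,float);n=max(1,int(np.linalg.norm(w-c)/step));mx=np.zeros(6)
        for i in range(1,n+1):
            qn,e=ik(c+(w-c)*i/n,Rm,q);mx=np.maximum(mx,np.abs(qn-q))
            if e>1e-3 : print('  ERR',np.round(c+(w-c)*i/n),qn,round(e,3))
            q=qn
        c=w;print(c,q,'maxstep',mx)
    return q
E
python3 - <<'E'
from path import *
from workcell import status
s=status.read_state();q=s['q'];Rm=R.from_quat(s['tool_rot']).as_matrix()@ry(-.18)
print(Rm);h=np.arctan2(Rm[1,1],Rm[0,1]);print(np.degrees(h))
print('A');path(q,Rm,[(600,100,1100),(600,-250,900),(450,-450,600),(380,-420,250),(360,-410,120)])
print('B');path(q,Rm,[(550,0,1100),(350,-350,800),(330,-430,500),(340,-430,250),(340,-415,66)])
E
```

```text
[[ 0.28  0.95  0.12]
 [-0.96  0.28  0.04]
 [ 0.   -0.12  0.99]]
16.519839990004638
A
[ 600.  100. 1100.] [ 0.   -0.18  1.01  0.36  0.91  1.3 ] maxstep [0.08 0.1  0.2  0.1  0.1  0.16]
[ 600. -250.  900.] [-0.86 -0.06  1.34  1.32  1.21  0.36] maxstep [0.07 0.02 0.04 0.09 0.03 0.08]
[ 450. -450.  600.] [-1.31  0.22  1.67  1.44  1.56 -0.32] maxstep [0.04 0.03 0.04 0.03 0.03 0.05]
[ 380. -420.  250.] [-1.43  0.68  1.97  1.39  1.53 -1.08] maxstep [0.01 0.05 0.04 0.01 0.01 0.06]
[ 360. -410.  120.] [-1.46  0.93  1.95  1.36  1.5  -1.32] maxstep [0.01 0.05 0.01 0.   0.01 0.05]
B
[ 550.    0. 1100.] [-0.37 -0.24  1.05  0.77  1.07  1.04] maxstep [0.09 0.09 0.18 0.11 0.08 0.16]
[ 350. -350.  800.] [-1.47 -0.09  1.57  1.46  1.77  0.06] maxstep [0.08 0.03 0.05 0.08 0.04 0.07]
[ 330. -430.  500.] [-1.52  0.26  1.86  1.34  1.71 -0.58] maxstep [0.01 0.04 0.04 0.01 0.01 0.05]
[ 340. -430.  250.] [-1.51  0.68  1.96  1.32  1.57 -1.08] maxstep [0.   0.05 0.02 0.01 0.01 0.05]
[ 340. -415.   66.] [-1.5   1.04  1.9   1.33  1.49 -1.38] maxstep [0.   0.05 0.02 0.   0.01 0.05]
```

```bash
python3 -m handwheel '[{"x":0,"y":0,"z":0,"roll":-0.09},{"x":0,"y":0,"z":0,"roll":-0.18},{"x":0,"y":0,"z":0,"roll":-0.18}]' | head -1
cat > dl.py <<'E'
# usage: dl.py x,y,z ... : tool-axis shifts from the present pose to world TCP points
import sys,numpy as np
from workcell import status
from scipy.spatial.transform import Rotation as R
s=status.read_state();M=R.from_quat(s['tool_rot']).as_matrix();p=np.array(s['position'])
np.set_printoptions(precision=3,suppress=True)
print('t',s['time_s'],'p',p,'q',s['q'],'F',s['wrist_force'],'w',round(s['width'],1));print('y',M[:,1],'x',M[:,0])
c=p
for a in sys.argv[1:]:
    w=np.array([float(v) for v in a.split(',')]);print(w,'shift',np.round((w-p)@M,1),'rows',round(np.linalg.norm(w-c)/50,1));c=w
E
python3 dl.py 600,100,1100 600,-250,900 450,-450,600 330,-400,250 300,-408,120
```

```text
time_s: 13.4
t 13.4 p [ 581.136  360.808 1242.266] q [ 0.733  0.274  0.087 -0.451  1.369  1.725] F [-0.296  0.24   0.904] w 88.0
y [ 0.952  0.281 -0.124] x [ 0.284 -0.959  0.002]
[ 600.  100. 1100.] shift [ 255.2  -37.7 -148.6] rows 6.0
[ 600. -250.  900.] shift [ 590.4 -111.3 -360. ] rows 8.1
[ 450. -450.  600.] shift [ 739.1 -273.  -682.9] rows 7.8
[ 330. -400.  250.] shift [  656.5  -329.5 -1042.5] rows 7.5
[ 300. -408.  120.] shift [  655.4  -344.2 -1175.4] rows 2.7
```

```bash
python3 -m handwheel '[{"x":20,"y":-3,"z":-12,"roll":0},{"x":50,"y":-8,"z":-30,"roll":0},{"x":90,"y":-14,"z":-52,"roll":0},{"x":130,"y":-20,"z":-76,"roll":0},{"x":170,"y":-26,"z":-100,"roll":0},{"x":212,"y":-32,"z":-124,"roll":0},{"x":255,"y":-38,"z":-149,"roll":0},{"x":590,"y":-111,"z":-360,"roll":0},{"x":590,"y":-111,"z":-360,"roll":0},{"x":590,"y":-111,"z":-360,"roll":0},{"x":590,"y":-111,"z":-360,"roll":0},{"x":590,"y":-111,"z":-360,"roll":0},{"x":590,"y":-111,"z":-360,"roll":0},{"x":590,"y":-111,"z":-360,"roll":0},{"x":590,"y":-111,"z":-360,"roll":0},{"x":590,"y":-111,"z":-360,"roll":0}]' | head -1
python3 dl.py 450,-450,600 330,-400,250 310,-403,120 310,-403,60
```

```text
time_s: 15.0
t 15.0 p [ 601.011 -255.684  891.94 ] q [-0.866 -0.052  1.347  1.315  1.207  0.362] F [ 0.942  0.408 -1.092] w 87.9
y [ 0.952  0.276 -0.13 ] x [ 0.278 -0.961 -0.01 ]
[ 450. -450.  600.] shift [ 147.8 -159.4 -313.9] rows 7.6
[ 330. -400.  250.] shift [  70.1 -214.2 -675. ] rows 7.5
[ 310. -403.  120.] shift [  68.7 -217.1 -806.5] rows 2.6
[ 310. -403.   60.] shift [  69.4 -209.3 -866. ] rows 1.2
```

```bash
python3 -m handwheel '[{"x":148,"y":-159,"z":-314,"roll":0},{"x":148,"y":-159,"z":-314,"roll":0},{"x":148,"y":-159,"z":-314,"roll":0},{"x":148,"y":-159,"z":-314,"roll":0},{"x":148,"y":-159,"z":-314,"roll":0},{"x":148,"y":-159,"z":-314,"roll":0},{"x":148,"y":-159,"z":-314,"roll":0},{"x":148,"y":-159,"z":-314,"roll":0},{"x":70,"y":-214,"z":-675,"roll":0},{"x":70,"y":-214,"z":-675,"roll":0},{"x":70,"y":-214,"z":-675,"roll":0},{"x":70,"y":-214,"z":-675,"roll":0},{"x":70,"y":-214,"z":-675,"roll":0},{"x":70,"y":-214,"z":-675,"roll":0},{"x":70,"y":-214,"z":-675,"roll":0},{"x":70,"y":-214,"z":-675,"roll":0},{"x":70,"y":-214,"z":-675,"roll":0},{"x":70,"y":-214,"z":-675,"roll":0}]' | head -1
python3 dl.py 310,-403,120 310,-403,60
```

```text
time_s: 16.8
t 16.8 p [ 335.577 -401.581  257.016] q [-1.511  0.644  2.024  1.311  1.561 -1.111] F [ 0.26  -0.744  1.097] w 87.9
y [ 0.951  0.281 -0.125] x [ 0.284 -0.959  0.   ]
[ 310. -403.  120.] shift [  -6.    -7.5 -139.1] rows 2.8
[ 310. -403.   60.] shift [  -6.    -0.  -198.6] rows 1.2
```

```bash
python3 - <<'E'
from workcell import read_camera
import cv2
for n in ("top","side"):
    p,d=read_camera(n); cv2.imwrite(f"pics/{n}1.png",p[:,:,::-1])
E
```

```text
(no output)
```

View pics/side1.png

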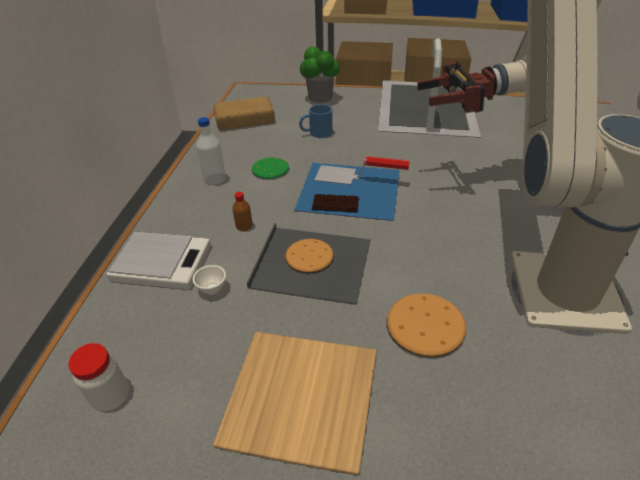

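View pics/top1.png

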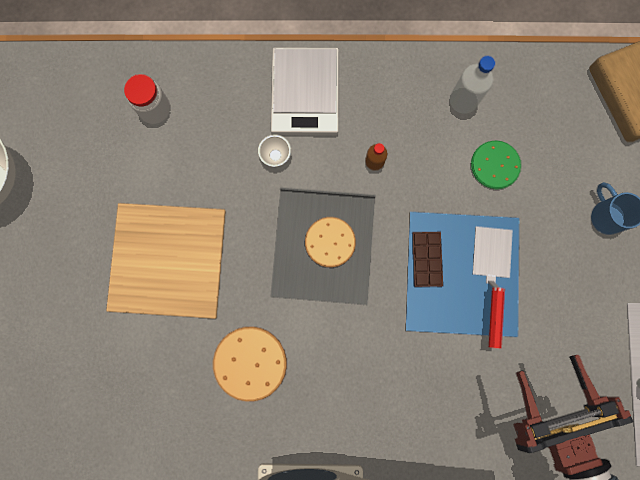

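```bash
python3 dl.py 310,-403,130 310,-403,60 | tail -2; python3 -m handwheel '[{"x":-6,"y":-5,"z":-45,"roll":0},{"x":-6,"y":-7,"z":-90,"roll":0},{"x":-6,"y":-7,"z":-130,"roll":0},{"x":-6,"y":-3,"z":-165,"roll":0},{"x":-6,"y":0,"z":-190,"roll":0},{"x":-6,"y":0,"z":-198,"roll":0},{"x":-6,"y":0,"z":-198,"roll":0}]'; python3 dl.py 415,-372,60
```

```text
[ 310. -403.  130.] shift [  -6.4   -8.8 -130. ] rows 2.6
[ 310. -403.   60.] shift [  -6.6    0.  -199.4] rows 1.4
time_s: 17.6
position: [310.0, -402.9, 60.4]
tool_rot: [-0.051, 0.037, -0.597, 0.8]
wrist_force: [-0.1, -0.6, 0.3]
width: 87.9
t 17.6 p [ 310.043 -402.901   60.372] q [-1.563  1.055  1.927  1.274  1.491 -1.419] F [-0.054 -0.571  0.256] w 87.9
y [ 0.951  0.282 -0.125] x [ 0.284 -0.959  0.002]
[ 415. -372.   60.] shift [  0.2 108.6  13.4] rows 2.2
```

```bash
python3 -m handwheel '[{"x":0,"y":27,"z":3.5,"roll":0},{"x":0,"y":54,"z":7,"roll":0},{"x":0,"y":81,"z":10,"roll":0},{"x":0,"y":100,"z":12.5,"roll":0},{"x":0,"y":108,"z":13.5,"roll":0},{"x":0,"y":108,"z":13.5,"roll":0}]'; python3 - <<'E'
from workcell import read_camera
import cv2
for n in ("top",):
    p,d=read_camera(n); cv2.imwrite(f"pics/{n}2.png",cv2.resize(p[180:420,400:640,::-1],None,fx=2.5,fy=2.5))
E
```

```text
time_s: 18.2
position: [415.0, -371.3, 61.4]
tool_rot: [-0.051, 0.036, -0.596, 0.8]
wrist_force: [-0.3, -0.6, -0.4]
width: 87.8
```

View pics/top2.png

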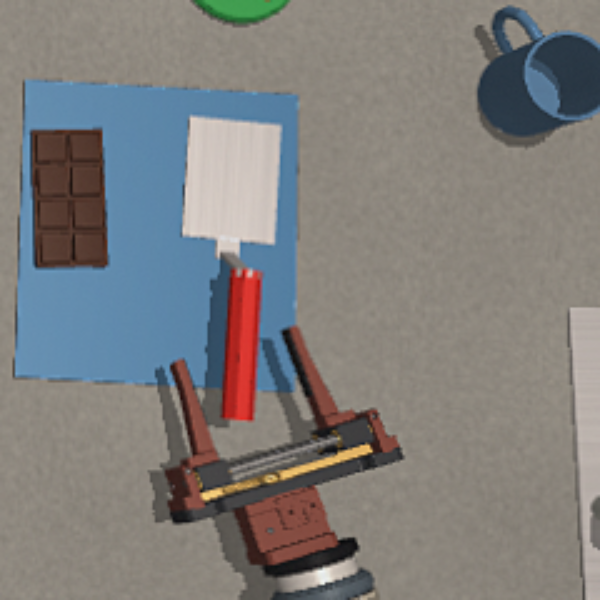

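```bash
python3 -m handwheel '[{"x":6,"y":0,"z":0,"roll":0},{"x":14,"y":0,"z":0,"roll":0},{"x":22,"y":0,"z":0,"roll":0},{"x":30,"y":0,"z":0,"roll":0},{"x":38,"y":0,"z":0,"roll":0},{"x":46,"y":0,"z":0,"roll":0},{"x":54,"y":0,"z":0,"roll":0},{"x":60,"y":0,"z":0,"roll":0},{"x":62,"y":0,"z":0,"roll":0}]' 56 20; python3 -m handwheel '[{"x":0,"y":0,"z":0,"roll":0},{"x":0,"y":0,"z":0,"roll":0},{"x":0,"y":0,"z":0,"roll":0},{"x":0,"y":0,"z":0,"roll":0},{"x":0,"y":0,"z":0,"roll":0}]' 0 30;  python3 - <<'E'
from workcell import read_camera
import cv2
for n in ("top",):
    p,d=read_camera(n); cv2.imwrite(f"pics/{n}3.png",cv2.resize(p[180:420,400:640,::-1],None,fx=2.5,fy=2.5))
E
```

```text
time_s: 19.15
position: [432.0, -431.6, 60.0]
tool_rot: [-0.051, 0.037, -0.597, 0.8]
wrist_force: [-1.2, -0.1, 0.6]
width: 56.2
time_s: 19.65
position: [431.7, -430.7, 59.9]
tool_rot: [-0.051, 0.037, -0.597, 0.8]
wrist_force: [-0.2, 0.5, -0.4]
width: 24.1
```

View pics/top3.png

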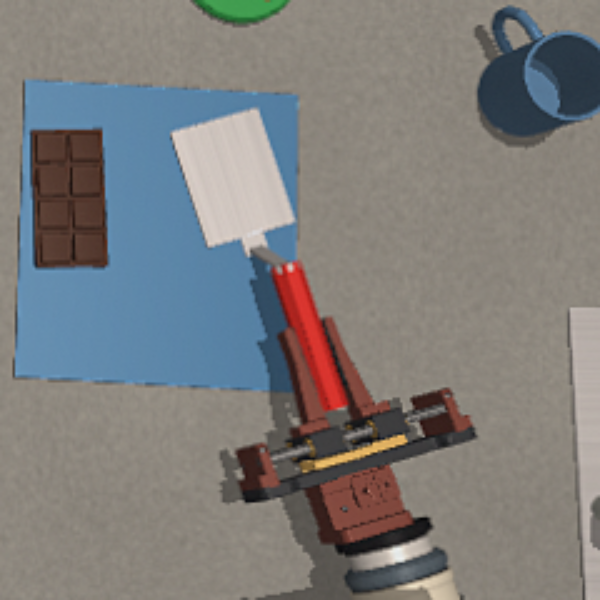

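```bash
python3 -m handwheel '[{"x":0,"y":0,"z":0,"roll":0},{"x":0,"y":0,"z":0,"roll":0}]' 0 60; python3 - <<'E'
from vis import *
from workcell import read_camera
p,d=read_camera('top');cv2.imwrite('pics/top4.png',p[:,:,::-1])
h=cv2.cvtColor(p,cv2.COLOR_RGB2HSV).astype(int);H,S,V=h[...,0],h[...,1],h[...,2]
roi=np.zeros(H.shape,bool);roi[215:290,460:525]=1
m=cv2.morphologyEx((roi&(S<60)&(V>150)).astype(np.uint8),cv2.MORPH_OPEN,np.ones((9,9)))
for c in big(m)[:1]: print([np.round(a,2) for a in rect('top',c,6.5)])
m=((H>95)&(H<115)&(S>100)); c=big(m)[0]; 
# mat outline
pts=np.argwhere(m[180:350,380:540])[:,::-1]+[380,180]
print(cv2.minAreaRect(ray('top',pts,4)[:,:2].astype(np.float32)))
# sheet: dark
roi[:]=0;roi[180:320,260:390]=1
mm=roi&(V<100)&(S<70); print(V[250,290],S[250,290],V[250,255],S[250,255])
for t in (75,85,95):
    mm=cv2.morphologyEx((roi&(V<t)).astype(np.uint8),cv2.MORPH_OPEN,np.ones((3,3)));pts=np.argwhere(mm)[:,::-1]
    if len(pts)>50: print(t,len(pts),cv2.minAreaRect(ray('top',pts,4)[:,:2].astype(np.float32)))
E
python3 dl.py
```

```text
time_s: 19.9
position: [431.7, -430.8, 59.9]
tool_rot: [-0.051, 0.037, -0.597, 0.8]
wrist_force: [-0.3, 1.4, 0.3]
width: 24.0
[array([ 555.71, -396.31]), array([115.63,  79.79]), np.float64(16.43)]
((508.99658203125, -351.15924072265625), (283.551025390625, 258.7522277832031), 87.33670043945312)
108 17 142 27
85 165 ((683.8134765625, -34.149261474609375), (206.90631103515625, 6.2761735916137695), 85.8802490234375)
95 295 ((684.8468017578125, -34.22596740722656), (206.9237060546875, 7.891231060028076), 85.58712768554688)
t 19.95 p [ 431.701 -430.757   59.896] q [-1.334  1.06   1.832  1.49   1.462 -1.321] F [ 0.118  0.638 -0.026] w 23.9
y [ 0.951  0.282 -0.125] x [ 0.284 -0.959  0.001]
```

```bash
python3 - <<'E'
from path import *
from workcell import status
s=status.read_state();q=s['q'];Rm=R.from_quat(s['tool_rot']).as_matrix()
q1=path(q,Rm,[(431.7,-430.7,95),(400,-250,95),(328,-104,95),(328,-104,60),(484.5,-76,60),(484.5,-76,90)])
o,e,w,t,_=frames(q1,P)
path(q1,Rm,[(470,100,90),(450,290,90),(450,340,112)])
E
python3 dl.py 431.7,-430.7,95 400,-250,95 328,-104,95
```

```text
[ 431.7 -430.7   95. ] [-1.33  0.99  1.86  1.49  1.47 -1.28] maxstep [0.   0.07 0.03 0.   0.   0.04]
[ 400. -250.   95.] [-1.3   1.02  2.22  1.57  1.44 -1.67] maxstep [0.01 0.01 0.06 0.01 0.   0.06]
[ 328. -104.   95.] [-1.46  1.25  2.49  1.5   1.37 -2.18] maxstep [0.04 0.06 0.05 0.02 0.03 0.1 ]
[ 328. -104.   60.] [-1.46  1.34  2.44  1.51  1.37 -2.22] maxstep [0.   0.09 0.05 0.01 0.   0.04]
[484.5 -76.   60. ] [-0.76  1.22  2.36  2.1   1.67 -1.95] maxstep [0.14 0.03 0.02 0.11 0.08 0.07]
[484.5 -76.   90. ] [-0.76  1.15  2.4   2.11  1.65 -1.92] maxstep [0.   0.08 0.04 0.   0.02 0.03]
[470. 100.  90.] [ 0.01  1.32  2.51  2.81  2.1  -1.78] maxstep [0.14 0.03 0.03 0.15 0.08 0.09]
[450. 290.  90.] [ 0.87  1.14  2.39  3.73  1.77 -1.36] maxstep [0.15 0.04 0.03 0.18 0.08 0.11]
[450. 340. 112.] [ 0.98  1.02  2.34  3.83  1.62 -1.43] maxstep [0.06 0.06 0.03 0.05 0.08 0.04]
t 19.95 p [ 431.701 -430.757   59.896] q [-1.334  1.06   1.832  1.49   1.462 -1.321] F [ 0.118  0.638 -0.026] w 23.9
y [ 0.951  0.282 -0.125] x [ 0.284 -0.959  0.001]
[ 431.7 -430.7   95. ] shift [-0.  -4.4 34.8] rows 0.7
[ 400. -250.   95.] shift [-182.3   16.4   37.6] rows 3.7
[ 328. -104.   95.] shift [-342.7  -11.    34.3] rows 3.3
```

```bash
python3 -m handwheel '[{"x":0,"y":-2,"z":12,"roll":0},{"x":0,"y":-4.5,"z":30,"roll":0},{"x":0,"y":-4.5,"z":35,"roll":0},{"x":-20,"y":-2,"z":35,"roll":0},{"x":-55,"y":2,"z":35,"roll":0},{"x":-95,"y":6,"z":36,"roll":0},{"x":-135,"y":10,"z":37,"roll":0},{"x":-180,"y":16,"z":38,"roll":0},{"x":-220,"y":8,"z":37,"roll":0},{"x":-260,"y":2,"z":36,"roll":0},{"x":-300,"y":-5,"z":35,"roll":0},{"x":-330,"y":-9,"z":34,"roll":0},{"x":-343,"y":-11,"z":34,"roll":0},{"x":-343,"y":-11,"z":34,"roll":0},{"x":-343,"y":-11,"z":34,"roll":0}]'; python3 - <<'E'
from workcell import read_camera
import cv2,numpy as np
for n in ("top","side"):
    p,d=read_camera(n); cv2.imwrite(f"pics/{n}5.png",p[:,:,::-1]); np.save(f"pics/{n}5.npy",d)
E
```

```text
time_s: 21.45
position: [328.1, -105.1, 93.9]
tool_rot: [-0.051, 0.037, -0.598, 0.799]
wrist_force: [0.2, -0.8, -3.1]
width: 23.9
```

View pics/top5.png

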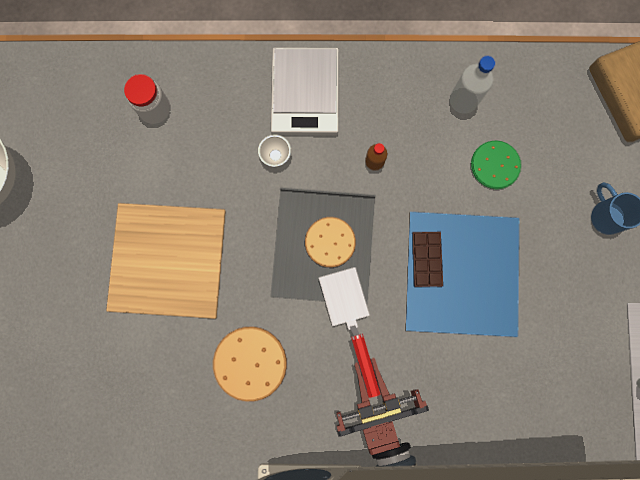

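View pics/side5.png

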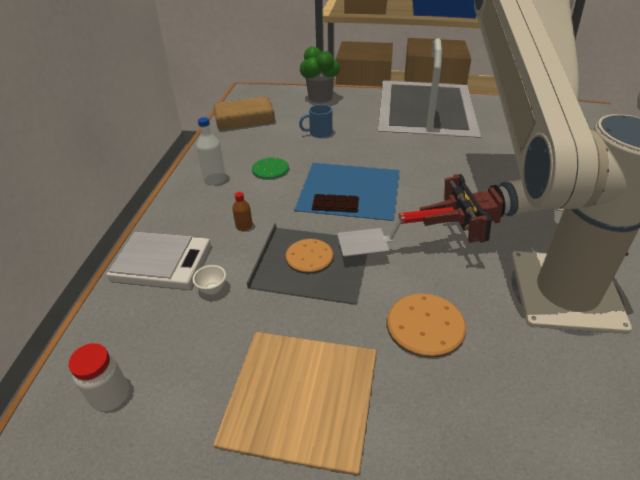

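```bash
python3 - <<'E'
from vis import *
im=cv2.imread('pics/top5.png');h=cv2.cvtColor(im,cv2.COLOR_BGR2HSV).astype(int);H,S,V=h[...,0],h[...,1],h[...,2]
roi=np.zeros(H.shape,bool);roi[255:330,310:375]=1
m=cv2.morphologyEx((roi&(S<60)&(V>170)).astype(np.uint8),cv2.MORPH_OPEN,np.ones((9,9)))
c=big(m)[0]
for z in (34,38,42): print(z,rect('top',c,z))
m=cv2.morphologyEx((roi&(S<60)&(V>170)).astype(np.uint8),cv2.MORPH_OPEN,np.ones((3,3)))
print(cv2.boxPoints(rect('top',c,38)))
d=np.load('pics/top5.npy')
for r in range(275,322,8):
    cs=np.where(m[r])[0]; 
    if len(cs): k=int(np.median(cs)); print((k,r),1252.9-d[r,k])
ds=np.load('pics/side5.npy')
E
python3 dl.py 328,-104,60
```

```text
34 ((451.9574279785156, -70.71722412109375), (115.68592071533203, 80.76506805419922), 16.409244537353516)
38 ((451.7667541503906, -70.5318603515625), (115.30628204345703, 80.50003814697266), 16.409236907958984)
42 ((451.576171875, -70.34651947021484), (114.9266586303711, 80.23500061035156), 16.409238815307617)
[[ 385.09143   -48.208076]
 [ 407.8324   -125.42922 ]
 [ 518.4421    -92.855644]
 [ 495.7011    -15.634499]]
(341, 275) 37.453857
(339, 283) 41.876343
(342, 291) 46.091797
(344, 299) 43.65576
(346, 307) 46.265137
(349, 315) 46.105713
t 21.55 p [ 328.223 -105.081   94.041] q [-1.458  1.256  2.494  1.5    1.367 -2.187] F [ 0.722 -0.335 -2.54 ] w 23.7
y [ 0.951  0.281 -0.126] x [ 0.284 -0.959  0.004]
[ 328. -104.   60.] shift [ -1.2   4.4 -33.8] rows 0.7
```

```bash
python3 -m handwheel '[{"x":0,"y":2,"z":-15,"roll":0},{"x":0,"y":4,"z":-28,"roll":0},{"x":0,"y":4.3,"z":-33,"roll":0},{"x":0,"y":4.3,"z":-33,"roll":0}]'; python3 dl.py;python3 -m handwheel '[{"x":0,"y":0,"z":-1,"roll":0},{"x":0,"y":0,"z":-1,"roll":0}]'; python3 dl.py
```

```text
time_s: 21.95
position: [328.2, -104.4, 61.0]
tool_rot: [-0.051, 0.037, -0.597, 0.8]
wrist_force: [-0.3, 1.0, -2.1]
width: 23.5
t 21.95 p [ 328.236 -104.362   60.987] q [-1.458  1.343  2.447  1.507  1.365 -2.225] F [-0.336  0.957 -2.143] w 23.5
y [ 0.951  0.282 -0.125] x [ 0.284 -0.959  0.002]
time_s: 22.15
position: [328.0, -104.0, 60.7]
tool_rot: [-0.051, 0.037, -0.597, 0.8]
wrist_force: [-0.4, 0.2, -3.3]
width: 23.6
t 22.15 p [ 327.978 -103.975   60.743] q [-1.459  1.344  2.447  1.507  1.364 -2.226] F [-0.357  0.185 -3.305] w 23.6
y [ 0.951  0.282 -0.125] x [ 0.284 -0.959  0.002]
```

```bash
python3 -m handwheel '[{"x":0,"y":0,"z":-1,"roll":0},{"x":0,"y":0,"z":-1,"roll":0}]'|sed -n 2,4p;python3 -m handwheel '[{"x":0,"y":0,"z":-0.7,"roll":0},{"x":0,"y":0,"z":-0.7,"roll":0}]'|sed -n 2,4p
```

```text
position: [327.8, -103.9, 59.9]
tool_rot: [-0.05, 0.037, -0.597, 0.8]
wrist_force: [-0.1, 0.4, -1.7]
position: [327.8, -103.9, 59.5]
tool_rot: [-0.05, 0.037, -0.597, 0.8]
wrist_force: [-2.6, -1.2, 2.7]
```

```bash
python3 dl.py 405.8,-90.2,59.5 483.8,-76.4,59.5|tail -2; python3 -m handwheel '[{"x":1,"y":8,"z":1,"roll":0},{"x":2,"y":17,"z":2.1,"roll":0},{"x":3,"y":26,"z":3.3,"roll":0},{"x":4,"y":35,"z":4.4,"roll":0},{"x":5,"y":44,"z":5.5,"roll":0},{"x":6,"y":53,"z":6.7,"roll":0},{"x":7,"y":62,"z":7.8,"roll":0},{"x":8,"y":71,"z":8.9,"roll":0},{"x":9,"y":78,"z":9.8,"roll":0},{"x":9,"y":78,"z":9.8,"roll":0}]'|sed -n 2,4p;  python3 - <<'E'
from workcell import read_camera
import cv2,numpy as np
for n in ("top",):
    p,d=read_camera(n); cv2.imwrite(f"pics/{n}6.png",cv2.resize(p[160:360,230:430,::-1],None,fx=3,fy=3))
E
```

```text
[405.8 -90.2  59.5] shift [ 9.  78.1  9.7] rows 1.6
[483.8 -76.4  59.5] shift [ 17.9 156.2  19.5] rows 1.6
position: [406.0, -89.4, 59.5]
tool_rot: [-0.05, 0.036, -0.596, 0.8]
wrist_force: [2.7, 0.4, 2.3]
```

View pics/top6.png

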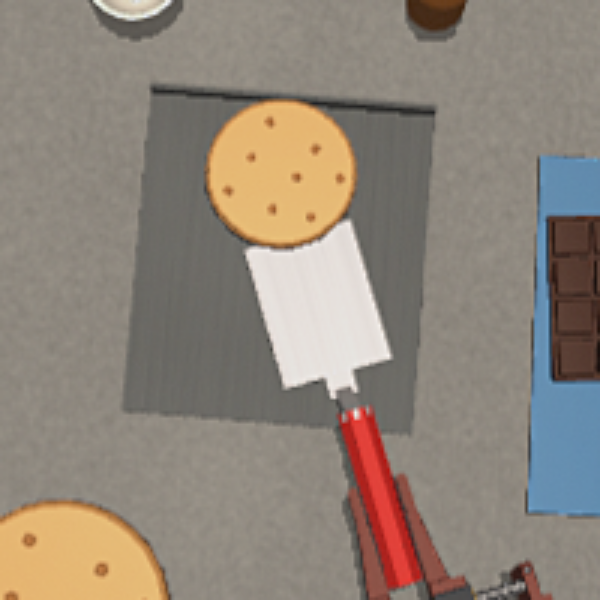

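```bash
python3 -m handwheel '[{"x":0.5,"y":7,"z":0.9,"roll":0},{"x":1,"y":15,"z":1.9,"roll":0},{"x":1.7,"y":23,"z":2.9,"roll":0},{"x":2.3,"y":31,"z":3.9,"roll":0},{"x":3,"y":40,"z":5,"roll":0},{"x":3.6,"y":48,"z":6,"roll":0},{"x":3.6,"y":48,"z":6,"roll":0}]'|sed -n 2,4p;  python3 - <<'E'
from workcell import read_camera
import cv2,numpy as np
for n in ("top",):
    p,d=read_camera(n); cv2.imwrite(f"pics/{n}7.png",cv2.resize(p[160:360,230:430,::-1],None,fx=3,fy=3))
E
```

```text
position: [453.3, -79.7, 59.5]
tool_rot: [-0.05, 0.036, -0.597, 0.8]
wrist_force: [3.9, 1.9, 3.4]
```

View pics/top7.png

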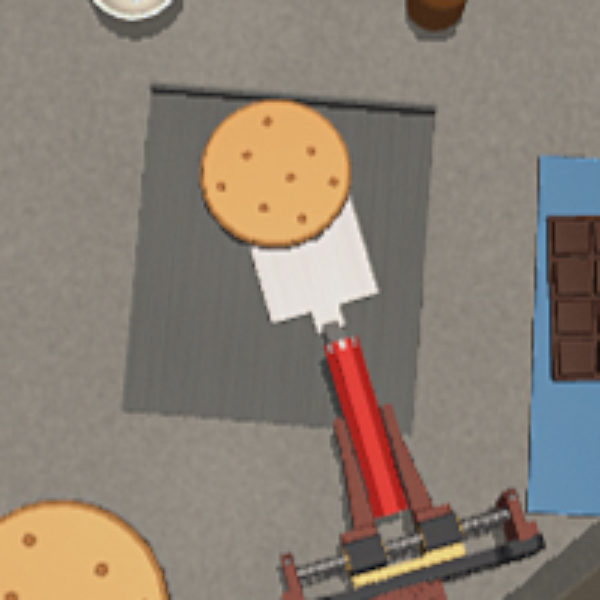

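```bash
python3 -m handwheel '[{"x":-0.5,"y":7,"z":0.9,"roll":0},{"x":-1,"y":15,"z":1.9,"roll":0},{"x":-1.5,"y":23,"z":2.9,"roll":0},{"x":-1.8,"y":29,"z":3.7,"roll":0},{"x":-1.8,"y":29,"z":3.7,"roll":0}]'|sed -n 2,4p;  python3 - <<'E'
from workcell import read_camera
import cv2,numpy as np
for n in ("top",):
    p,d=read_camera(n); cv2.imwrite(f"pics/{n}8.png",cv2.resize(p[160:360,230:430,::-1],None,fx=3,fy=3))
E
```

```text
position: [480.7, -70.0, 59.5]
tool_rot: [-0.05, 0.036, -0.597, 0.8]
wrist_force: [4.5, 1.6, 5.4]
```

View pics/top8.png

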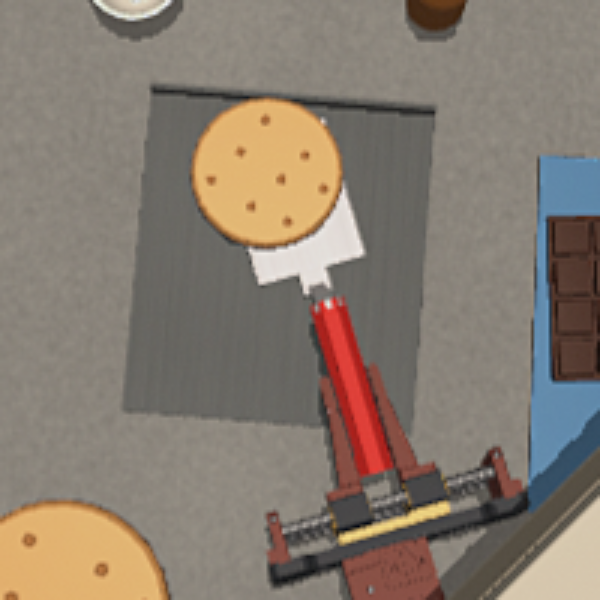

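```bash
python3 -m handwheel '[{"x":0,"y":-0.3,"z":2,"roll":0},{"x":0,"y":-0.8,"z":6,"roll":0},{"x":0,"y":-1.6,"z":13,"roll":0},{"x":0,"y":-2.5,"z":20,"roll":0},{"x":0,"y":-3.2,"z":26,"roll":0},{"x":0,"y":-3.2,"z":26,"roll":0}]'|sed -n 2,4p;  python3 - <<'E'
from workcell import read_camera
import cv2,numpy as np
for n in ("top","side"):
    p,d=read_camera(n)
    if n=='top': p=p[160:360,230:430]
    else: p=p[180:340,200:440]
    cv2.imwrite(f"pics/{n}9.png",cv2.resize(p[:,:,::-1],None,fx=3,fy=3))
E
```

```text
position: [480.6, -69.9, 85.7]
tool_rot: [-0.051, 0.037, -0.597, 0.8]
wrist_force: [-0.1, -0.8, -2.2]
```

View pics/top9.png

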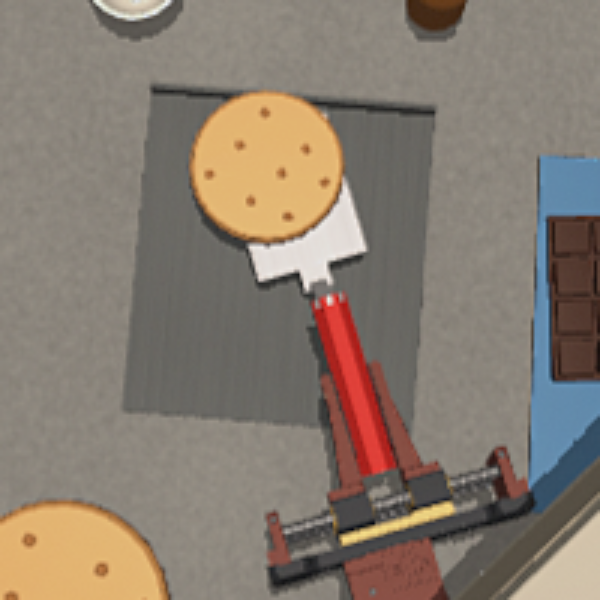

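View pics/side9.png

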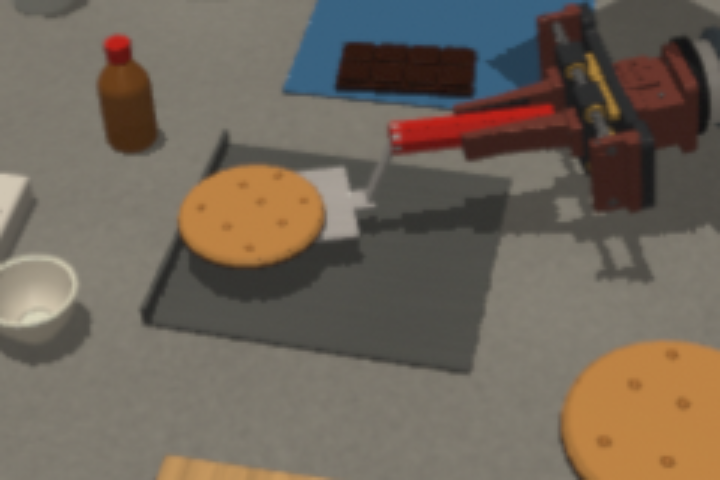

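```bash
cat > flip.py <<'E'
import numpy as np
m=.11;I=m*7.7e-4;g=9.81;k=2e4;cd=25.
# biscuit local (y,z), chocolate face down at z=-6..+6
bp=np.array([[-43,-6],[43,-6],[55,-1],[55,6],[-55,6],[-55,-1],[-20,-6],[20,-6],[0,-6],[0,6],[30,6],[-30,6]],float)*1e-3
def sdf_box(p,c,phi,hw,ht):
    # p points; box centre c angle phi; returns depth, normal(world) for inside
    C,S=np.cos(phi),np.sin(phi);d=p-c;l=np.c_[d[:,0]*C+d[:,1]*S,-d[:,0]*S+d[:,1]*C]
    px=hw-np.abs(l[:,0]);pz=ht-np.abs(l[:,1]);ins=(px>0)&(pz>0)
    usez=pz<px
    n=np.where(usez[:,None],np.c_[np.zeros(len(l)),np.sign(l[:,1])],np.c_[np.sign(l[:,0]),np.zeros(len(l))])
    n=np.c_[n[:,0]*C-n[:,1]*S,n[:,0]*S+n[:,1]*C]
    return np.where(ins,np.minimum(px,pz),0),n
def sim(rows,mu,mub,off=.010,r=.039,T=2.5,dt=1e-4,lag=.03,trace=False,y0=0,yax=19e-3):
    # rows: list of (ly mm left, grip height mm, roll) each .1 s ; linear interp
    rows=np.array(rows,float);n=len(rows);tt=np.arange(n)*.1
    yb=np.array([off,0.]);
    c0=rows[0];ha=(c0[1]-19)*1e-3
    x=np.array([c0[0]*1e-3+off,ha-r+.0025+.006]);th=0.;v=np.zeros(2);w=0.
    s=np.array(c0);out=[]
    N=int(T/dt);maxz=0
    tn=np.arange(N)*dt
    cmd=np.c_[[np.interp(tn,tt,rows[:,i]) for i in range(3)]].T
    a=dt/lag;sv=np.zeros(3);
    blade=np.zeros(3);pb=None
    for i in range(N):
        s=s+(cmd[i]-s)*a
        phi=s[2];ax=np.array([s[0]*1e-3,(s[1]-19)*1e-3])
        bc=ax+(r-.00125)*np.array([np.sin(phi),-np.cos(phi)])
        bv=np.zeros(2) if pb is None else (bc-pb[0])/dt;bw=0 if pb is None else (phi-pb[1])/dt;pb=(bc,phi)
        C,S=np.cos(th),np.sin(th);Rm=np.array([[C,-S],[S,C]])
        p=x+bp@Rm.T
        F=np.array([0,-m*g]);M=0.
        P=[];D=[];Nn=[];V=[];MU=[]
        # board
        d=.012-p[:,1];j=d>0
        P.append(p[j]);D.append(d[j]);Nn.append(np.tile([0,1.],(j.sum(),1)));V.append(np.zeros((j.sum(),2)));MU+= [mub]*j.sum()
        d,nn=sdf_box(p,bc,phi,.040,.00125);j=d>0
        P.append(p[j]);D.append(d[j]);Nn.append(nn[j]);q=p[j]-bc;V.append(bv+bw*np.c_[-q[:,1],q[:,0]]);MU+=[mu]*j.sum()
        cb=np.array([[-.040,.00125],[.040,.00125],[-.040,-.00125],[.040,-.00125]])
        Cb,Sb=np.cos(phi),np.sin(phi);cw=bc+np.c_[cb[:,0]*Cb-cb[:,1]*Sb,cb[:,0]*Sb+cb[:,1]*Cb]
        d,nn=sdf_box(cw,x,th,.055,.006);j=d>0
        P.append(cw[j]);D.append(d[j]);Nn.append(-nn[j]);q=cw[j]-bc;V.append(bv+bw*np.c_[-q[:,1],q[:,0]]);MU+=[mu]*j.sum()
        P=np.vstack(P)
        if len(P):
            D=np.concatenate(D);Nn=np.vstack(Nn);V=np.vstack(V);MU=np.array(MU)
            q=P-x;rv=v+w*np.c_[-q[:,1],q[:,0]]-V
            vn=(rv*Nn).sum(1);t=np.c_[-Nn[:,1],Nn[:,0]];vt=(rv*t).sum(1)
            fn=np.maximum(0,k*D-cd*vn*np.minimum(1,D/2e-4));ft=-np.clip(vt*50,-MU*fn,MU*fn)
            f=fn[:,None]*Nn+ft[:,None]*t
            F=F+f.sum(0);M=(q[:,0]*f[:,1]-q[:,1]*f[:,0]).sum()
        v=v+F/m*dt;w+=M/I*dt;x=x+v*dt;th+=w*dt
        maxz=max(maxz,x[1])
        if trace and i%500==0: out.append((round(i*dt,2),*np.round(x*1e3),round(np.degrees(th)),*np.round(bc*1e3),round(np.degrees(phi)),*np.round((cw.min(0))*1e3)))
    return x*1e3,np.degrees(th),maxz*1e3,out
def prof(h0,h1,t1,vy_seq,phimax,rate=.15,hold=5):
    pass
E
python3 - <<'E'
from flip import *
import time
t=time.time()
rows=[(0,95,0),(0,95,0)]+[(0,95,.15*i) for i in range(1,16)]
for mu in (.2,.35,.5):
    x,th,mz,o=sim(rows,mu,mu,trace=True);print(mu,x,th,mz,time.time()-t)
for l in o[::2]: print(l)
E
```

```text
0.2 [-89.15990241  17.989209  ] -2.9449218887980246e-16 49.8522392581429 26.772854566574097
0.35 [-42.89030435  17.989209  ] -1.469862139466481e-16 52.43368282698656 52.784356117248535
0.5 [-5.51131925 54.7634603 ] 50.07920697369518 60.182295712647694 82.55988812446594
(0.0, np.float64(10.0), np.float64(45.0), 0, np.float64(0.0), np.float64(38.0), 0, np.float64(-40.0), np.float64(37.0))
(0.1, np.float64(10.0), np.float64(45.0), 0, np.float64(0.0), np.float64(38.0), 0, np.float64(-40.0), np.float64(37.0))
(0.2, np.float64(13.0), np.float64(47.0), 6, np.float64(4.0), np.float64(38.0), 6, np.float64(-36.0), np.float64(33.0))
(0.3, np.float64(17.0), np.float64(49.0), 15, np.float64(10.0), np.float64(39.0), 15, np.float64(-29.0), np.float64(28.0))
(0.4, np.float64(21.0), np.float64(52.0), 23, np.float64(15.0), np.float64(41.0), 23, np.float64(-22.0), np.float64(24.0))
(0.5, np.float64(24.0), np.float64(55.0), 32, np.float64(20.0), np.float64(44.0), 32, np.float64(-15.0), np.float64(22.0))
(0.6, np.float64(18.0), np.float64(51.0), 40, np.float64(24.0), np.float64(47.0), 40, np.float64(-7.0
[... 1521 characters left out ...]
.0), 58, np.float64(29.0), np.float64(100.0), 129, np.float64(3.0), np.float64(68.0))
(2.0, np.float64(-7.0), np.float64(59.0), 57, np.float64(29.0), np.float64(100.0), 129, np.float64(3.0), np.float64(68.0))
(2.1, np.float64(-7.0), np.float64(58.0), 56, np.float64(29.0), np.float64(100.0), 129, np.float64(3.0), np.float64(68.0))
(2.2, np.float64(-6.0), np.float64(58.0), 55, np.float64(29.0), np.float64(100.0), 129, np.float64(3.0), np.float64(68.0))
(2.3, np.float64(-6.0), np.float64(57.0), 54, np.float64(29.0), np.float64(100.0), 129, np.float64(3.0), np.float64(68.0))
(2.4, np.float64(-6.0), np.float64(56.0), 52, np.float64(29.0), np.float64(100.0), 129, np.float64(3.0), np.float64(68.0))
```

```bash
cat > bflip.py <<'E'
import numpy as np
m=.11;I=m*7.7e-4;g=9.81;k=1e4;cd=20.
bp=np.array([[-43,-6],[43,-6],[55,-1],[55,6],[-55,6],[-55,-1],[-15,-6],[15,-6]],float)*1e-3
cb=np.array([[-.040,.00125],[.040,.00125],[-.040,-.00125],[.040,-.00125]])
def box(px,pz,cx,cz,a,hw,ht):
    C,S=np.cos(a)[:,None],np.sin(a)[:,None];dx=px-cx[:,None];dz=pz-cz[:,None]
    lx=dx*C+dz*S;lz=-dx*S+dz*C
    ex=hw-np.abs(lx);ez=ht-np.abs(lz);ins=(ex>0)&(ez>0);uz=ez<ex
    nx=np.where(uz,0,np.sign(lx));nz=np.where(uz,np.sign(lz),0)
    return np.where(ins,np.minimum(ex,ez),0),nx*C-nz*S,nx*S+nz*C
def bsim(cmd,mu,mub,off,r=.039,drop=19.,dt=2e-4,lag=.03,rec=None):
    # cmd (B,n,3): y mm, grip height mm, roll per .1 s
    B,n,_=cmd.shape;N=int((n-1)*.1/dt)
    s=cmd[:,0].copy();x=s[:,0]*1e-3+off;z=(s[:,1]-drop)*1e-3-r+.0025+.006
    th=np.zeros(B);vx=np.zeros(B);vz=np.zeros(B);w=np.zeros(B);pb=None;mz=z.copy();log=[]
    for i in range(N):
        f=i*dt/.1;j=int(f);f-=j;c=cmd[:,j]*(1-f)+cmd[:,j+1]*f
        s=s+(c-s)*(dt/lag);phi=s[:,2]
        sx,sc=np.sin(phi),np.cos(phi)
        bx=s[:,0]*1e-3+(r-.00125)*sx;bz=(s[:,1]-drop)*1e-3-(r-.00125)*sc
        if pb is None: pb=(bx,bz,phi)
        bvx,bvz,bw=(bx-pb[0])/dt,(bz-pb[1])/dt,(phi-pb[2])/dt;pb=(bx,bz,phi)
        C,S=np.cos(th)[:,None],np.sin(th)[:,None]
        px=x[:,None]+bp[:,0]*C-bp[:,1]*S;pz=z[:,None]+bp[:,0]*S+bp[:,1]*C
        d1=np.maximum(.012-pz,0)
        d2,n2x,n2z=box(px,pz,bx,bz,phi,.040,.00125)
        cx=bx[:,None]+cb[:,0]*sc[:,None]-cb[:,1]*sx[:,None];cz=bz[:,None]+cb[:,0]*sx[:,None]+cb[:,1]*sc[:,None]
        d3,n3x,n3z=box(cx,cz,x,z,th,.055,.006)
        D=np.hstack([d1,d2,d3]);nx=np.hstack([0*d1,n2x,-n3x]);nz=np.hstack([0*d1+1,n2z,-n3z])
        PX=np.hstack([px,px,cx]);PZ=np.hstack([pz,pz,cz])
        kb=np.r_[np.zeros(8),np.ones(12)]
        qx=PX-bx[:,None];qz=PZ-bz[:,None]
        Vx=kb*(bvx[:,None]-bw[:,None]*qz);Vz=kb*(bvz[:,None]+bw[:,None]*qx)
        ox=PX-x[:,None];oz=PZ-z[:,None]
        rx=vx[:,None]-w[:,None]*oz-Vx;rz=vz[:,None]+w[:,None]*ox-Vz
        vn=rx*nx+rz*nz;vt=-rx*nz+rz*nx
        fn=np.maximum(0,k*D-cd*vn*np.minimum(1,D/2e-4));fn[D<=0]=0
        MU=np.where(kb>0,mu[:,None],mub[:,None])
        ft=-np.clip(vt*60,-MU*fn,MU*fn)
        fx=fn*nx-ft*nz;fz=fn*nz+ft*nx
        vx=vx+fx.sum(1)/m*dt;vz=vz+(fz.sum(1)/m-g)*dt;w=w+(ox*fz-oz*fx).sum(1)/I*dt
        x=x+vx*dt;z=z+vz*dt;th=th+w*dt;mz=np.maximum(mz,z)
        if rec is not None and i%int(.1/dt)==0: log.append((round(i*dt,2),round(x[rec]*1e3),round(z[rec]*1e3),round(np.degrees(th[rec])),round(s[rec,0]),round(s[rec,1]),round(np.degrees(phi[rec])),round(cz[rec].min()*1e3)))
    return x*1e3,z*1e3,np.degrees(th),mz*1e3,np.abs(w),log
def hmin(phi):
    bl=12+25.3+32.7*np.cos(phi)+40*np.abs(np.sin(phi))+3
    bl0=12+19+39*np.cos(phi)+40*np.abs(np.sin(phi))+3
    body=89*np.sin(phi)+37.5*np.cos(phi)-7.4+3
    return np.maximum(np.maximum(bl,bl0),body)
def make(pr,n=28,lead=6):
    v0,v1,ta,acc,tb,dh,phimax,h3=pr
    t=np.arange(n)*.1;dtf=.01
    tf=np.arange(0,n*.1,dtf);t0=lead*.1
    v=np.where(tf<t0+ta,np.minimum(v0,tf*2000),np.maximum(v1,v0-acc*(tf-t0-ta)));
    v=np.where((tf>t0+tb)&(v<0),np.minimum(0,v1+2500*(tf-t0-tb)),v)
    v=np.where(tf<.1,0,v)
    y=np.r_[0,np.cumsum(v*dtf)]
    Y=np.interp(t,np.r_[tf,tf[-1]+dtf],y)
    phi=np.clip((t-t0)*1.5,0,phimax)
    h=hmin(phi)+dh
    hh=np.maximum.accumulate(h)
    h=np.where(phi>1.2,np.maximum(h,h3),h)
    return np.c_[Y,h,phi]
MUS=[(.2,.3),(.35,.3),(.35,.5),(.5,.4)]
def ev(prs,off=.01):
    cm=np.repeat(np.stack([make(p) for p in prs]),len(MUS),0)
    mu=np.tile([a for a,b in MUS],len(prs));mb=np.tile([b for a,b in MUS],len(prs))
    x,z,th,mz,w,_=bsim(cm,mu,mb,off)
    ok=(np.abs(np.abs(th)%360-180)<8)&(z<19.5)&(w<1)
    return [a.reshape(len(prs),-1) for a in (ok,x,th,mz)]
E
cat > srch.py <<'E'
from bflip import *
import sys,time
rng=np.random.default_rng(int(sys.argv[1]));t=time.time()
prs=[(rng.choice([0,rng.uniform(0,480)]),-rng.uniform(0,480),rng.uniform(-.3,.6),rng.uniform(1000,6000),rng.uniform(.5,1.4),rng.uniform(0,10),rng.uniform(1.7,2.6),rng.uniform(90,115)) for _ in range(120)]
ok,x,th,mz=ev(prs)
o=np.argsort(-ok.sum(1))
np.set_printoptions(precision=2,suppress=True,linewidth=180)
print(time.time()-t,np.bincount(ok.sum(1)))
for i in o[:8]: print(np.array(prs[i]),ok[i].astype(int),x[i].round(),th[i].round(),mz[i].max().round())
E
for s in 1 2 3 4; do python3 srch.py $s & done; wait
```

```text
33.415382623672485 [67  6 39  8]
[ 445.93 -292.25    0.33 5714.02    1.1     1.33    2.15  102.34] [0 1 1 1] [203. 164. 174. 171.] [  0. 180. 180. 180.] 67.0
[   0.   -435.41    0.43 5108.02    1.07    0.08    1.96  102.54] [0 1 1 1] [-243. -291. -272. -277.] [  0. 180. 180. 180.] 67.0
[   0.   -465.63    0.29 1423.16    1.06    0.2     2.31  114.96] [0 1 1 1] [-302. -294. -260. -274.] [ -0. 180. 180. 180.] 67.0
[   0.   -361.05    0.37 1617.53    1.06    2.58    2.51   93.35] [0 1 1 1] [-176. -249. -240. -242.] [ -0. 180. 180. 180.] 67.0
[ 436.91 -439.47    0.33 4670.4     1.36    1.06    2.48   97.31] [0 1 1 1] [122.  56.  77.  73.] [  0. 180. 180. 180.] 67.0
[   0.   -351.      0.42 3608.3     1.08    0.26    2.04   98.05] [0 1 1 1] [-189. -247. -234. -239.] [  0. 180. 180. 180.] 67.0
[ 409.46 -464.14    0.28 2774.27    1.23    7.59    2.57  107.86] [0 1 1 1] [80. 57. 83. 74.] [ -0. 180. 180. 180.] 67.0
[  34.28 -463.71    0.53 2649.87    1.26    1.62    1.97  114.74] [0 1 1 1] [-300. -244. -153. -158.] [  0. 180. 180. 180.] 67.0
35.174933671951294 [61  6 47  6]
[ 248.56 -402.11  
[... 2385 characters left out ...]
.48  100.82] [0 1 1 1] [37. 16. 23. 21.] [ -0. 180. 180. 180.] 67.0
[ 109.14 -434.13    0.18 1305.11    1.04    2.52    1.89  113.3 ] [0 1 1 1] [-197. -209. -186. -193.] [ -0. 180. 180. 180.] 67.0
[ 261.71 -223.87    0.31 2172.53    1.14    4.91    2.31  113.52] [0 1 1 1] [88. 81. 87. 83.] [ -0. 180. 180. 180.] 67.0
[ 402.12 -227.08    0.23 5439.99    0.95    0.77    2.54  113.79] [1 0 1 1] [117. 115. 121. 117.] [180.  -0. 180. 180.] 67.0
[   0.   -246.35    0.41 5992.79    0.93    2.97    2.22   99.29] [0 1 1 1] [-134. -169. -168. -170.] [ -0. 180. 180. 180.] 67.0
[ 377.81 -385.13   -0.13 1407.76    1.27    8.61    2.49  101.8 ] [0 0 1 1] [ -74.  -88. -133. -157.] [ -0.   0. 180. 180.] 69.0
```

```bash
python3 dl.py 505,40,95 505,150,95 440,260,95; python3 - <<'E'
from path import *
from workcell import status
s=status.read_state();q=s['q'];Rm=R.from_quat(s['tool_rot']).as_matrix()
q1=path(q,Rm,[(505,40,95),(505,150,95),(440,260,95)])
for p in [(410,300,95),(410,200,95),(410,380,110),(430,150,95)]: path(q1,Rm,[p])
E
```

```text
t 25.6 p [480.748 -69.965  85.024] q [-0.75   1.174  2.406  2.109  1.671 -1.949] F [-0.779 -0.017 -3.252] w 23.7
y [ 0.951  0.282 -0.125] x [ 0.284 -0.959  0.002]
[505.  40.  95.] shift [-98.5  52.8  16.9] rows 2.3
[505. 150.  95.] shift [-204.    83.8   21. ] rows 2.2
[440. 260.  95.] shift [-327.9   52.9   17.3] rows 2.6
[505.  40.  95.] [-0.27  1.2   2.46  2.55  1.88 -1.85] maxstep [0.13 0.02 0.02 0.13 0.06 0.05]
[505. 150.  95.] [ 0.24  1.19  2.45  3.09  1.95 -1.6 ] maxstep [0.13 0.01 0.01 0.14 0.05 0.07]
[440. 260.  95.] [ 0.82  1.18  2.45  3.69  1.86 -1.33] maxstep [0.12 0.02 0.01 0.13 0.05 0.06]
[410. 300.  95.] [ 1.02  1.15  2.42  3.89  1.76 -1.29] maxstep [0.11 0.02 0.02 0.1  0.05 0.03]
[410. 200.  95.] [ 0.7   1.35  2.54  3.63  2.13 -1.25] maxstep [0.07 0.09 0.05 0.04 0.14 0.05]
[410. 380. 110.] [ 1.16  1.01  2.31  4.    1.56 -1.44] maxstep [0.11 0.05 0.04 0.1  0.09 0.05]
[430. 150.  95.] [ 0.35  1.39  2.56  3.23  2.25 -1.51] maxstep [0.15 0.06 0.03 0.18 0.1  0.11]
```

```bash
python3 -m handwheel '[{"x":-24,"y":8,"z":4,"roll":0},{"x":-48,"y":20,"z":8,"roll":0},{"x":-72,"y":34,"z":12,"roll":0},{"x":-98,"y":50,"z":16,"roll":0},{"x":-120,"y":60,"z":18,"roll":0},{"x":-141,"y":68,"z":19,"roll":0},{"x":-162,"y":75,"z":20,"roll":0},{"x":-182,"y":80,"z":20.5,"roll":0},{"x":-202,"y":83,"z":21,"roll":0},{"x":-222,"y":82,"z":21,"roll":0},{"x":-242,"y":78,"z":20.5,"roll":0},{"x":-261,"y":73,"z":20,"roll":0},{"x":-279,"y":68,"z":19,"roll":0},{"x":-295,"y":63,"z":18.5,"roll":0},{"x":-309,"y":59,"z":18,"roll":0},{"x":-320,"y":56,"z":17.5,"roll":0},{"x":-326,"y":54,"z":17.3,"roll":0},{"x":-328,"y":53,"z":17.3,"roll":0},{"x":-328,"y":53,"z":17.3,"roll":0}]'|sed -n 2,4p;  python3 - <<'E'
from workcell import read_camera
import cv2,numpy as np
for n in ("top","side"):
    p,d=read_camera(n)
    cv2.imwrite(f"pics/{n}10.png",p[:,:,::-1])
    if n=='top': p=p[180:380,70:310]
    else: p=p[200:480,200:480]
    cv2.imwrite(f"pics/{n}10c.png",cv2.resize(p[:,:,::-1],None,fx=2.1,fy=2.1))
E
python3 dl.py
```

```text
position: [439.9, 260.3, 94.9]
tool_rot: [-0.051, 0.037, -0.597, 0.8]
wrist_force: [0.3, -0.5, -2.8]
t 27.6 p [440.245 259.663  94.952] q [ 0.817  1.181  2.447  3.694  1.864 -1.322] F [ 0.096  0.46  -3.807] w 23.4
y [ 0.951  0.281 -0.126] x [ 0.283 -0.959  0.001]
```

View pics/top10c.png

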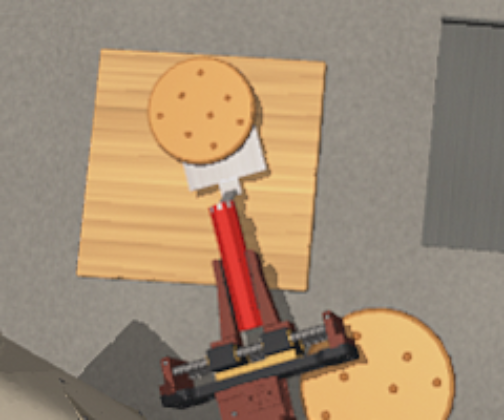

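View pics/side10.png

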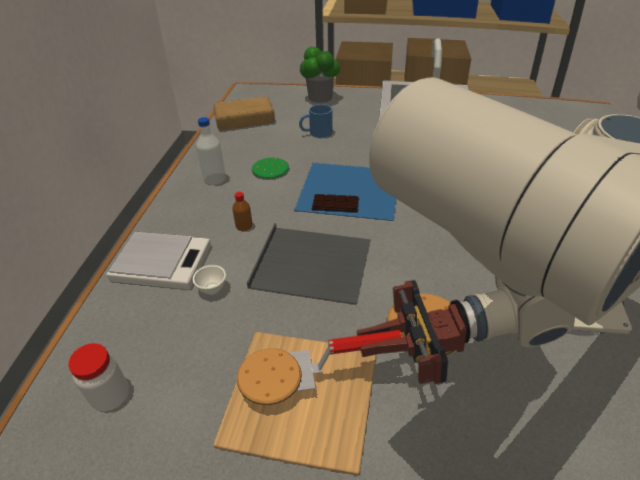

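```bash
cat > srch2.py <<'E'
from bflip import *
import bflip,sys,time
bflip.MUS=[(.28,.3),(.28,.5),(.4,.3),(.4,.5),(.6,.4)]
def ev2(prs,off=.006,lag=.03,r=.036,drop=21.7):
    M=bflip.MUS
    cm=np.repeat(np.stack([make(p) for p in prs]),len(M),0)
    mu=np.tile([a for a,b in M],len(prs));mb=np.tile([b for a,b in M],len(prs))
    x,z,th,mz,w,_=bsim(cm,mu,mb,off,r,drop,lag=lag)
    ok=(np.abs(np.abs(th)%360-180)<8)&(z<19.5)&(w<1)
    return [a.reshape(len(prs),-1) for a in (ok,x,th,mz)]
if __name__=='__main__':
    rng=np.random.default_rng(int(sys.argv[1]));t=time.time()
    prs=[(rng.choice([0,rng.uniform(0,220)]),-rng.uniform(0,250),rng.uniform(0.1,.6),rng.uniform(1000,5000),rng.uniform(.5,1.4),rng.uniform(0,8),rng.uniform(1.7,2.5),rng.uniform(90,110)) for _ in range(160)]
    ok,x,th,mz=ev2(prs)
    o=np.argsort(-ok.sum(1))
    np.set_printoptions(precision=2,suppress=True,linewidth=180)
    print(time.time()-t,np.bincount(ok.sum(1)))
    for i in o[:10]: print(repr(np.array(prs[i])),ok[i].astype(int),x[i].round(),mz[i].max().round())
E
for s in 1 2 3 4; do python3 srch2.py $s & done; wait
```

```text
44.26001572608948 [90 10 19 35  5  1]
array([   0.  , -209.62,    0.37, 4128.88,    1.16,    2.42,    2.09,   91.91]) [1 1 1 1 1] [-194. -176. -186. -176. -178.] 67.0
array([ 177.16, -211.14,    0.36, 2502.4 ,    1.39,    5.89,    2.2 ,   90.22]) [0 1 1 1 1] [ 15. -81.  -9.  -2.  -5.] 80.0
array([  42.44, -200.06,    0.36, 2455.82,    1.12,    3.11,    2.03,   95.39]) [0 1 1 1 1] [-113. -124. -128. -124. -126.] 67.0
array([   0.  , -246.6 ,    0.25, 4342.29,    1.17,    0.13,    1.73,   98.8 ]) [0 1 1 1 1] [-196. -223. -234. -223. -225.] 67.0
array([ 169.56, -132.26,    0.41, 4204.12,    1.36,    7.24,    2.47,   98.05]) [0 1 1 1 1] [57. 15. 35. 47. 45.] 67.0
array([   0.  , -236.59,    0.36, 1266.35,    1.38,    5.4 ,    2.05,   92.91]) [0 1 1 1 1] [-143. -229. -195. -181. -183.] 76.0
array([   9.29, -174.9 ,    0.24, 2949.69,    1.3 ,    1.95,    2.07,   97.1 ]) [0 1 0 1 1] [-139. -164. -143. -164. -166.] 67.0
array([   0.  , -203.56,    0.15, 3400.4 ,    1.16,    1.5 ,    1.74,   95.5 ]) [0 1 0 1 1] [-175. -213. -188. -213. -216.] 67.0
array([   0.  , -188.07,    0.51, 4296.48,   
[... 3443 characters left out ...]
,  109.06]) [0 1 1 1 1] [-166. -163. -169. -163. -167.] 67.0
array([   0.  , -197.21,    0.43, 4260.35,    1.36,    2.87,    2.34,   98.67]) [0 1 1 1 1] [-131. -150. -157. -150. -154.] 67.0
array([  47.78, -181.06,    0.42, 2934.21,    1.11,    3.12,    2.08,   98.43]) [0 1 1 1 1] [ -77. -119.  -98.  -93.  -97.] 67.0
array([   0.  , -226.78,    0.51, 4286.41,    1.07,    0.07,    1.93,  100.04]) [0 1 1 1 1] [-129. -163. -155. -148. -150.] 71.0
array([  15.71, -241.51,    0.56, 2319.9 ,    1.26,    1.29,    1.94,  109.79]) [0 1 1 1 1] [ -78. -114. -150. -108. -111.] 67.0
array([ 187.67, -241.74,    0.42, 2419.41,    1.23,    6.07,    2.48,  104.29]) [0 1 1 1 1] [ 45.  12. -26.  37.  31.] 68.0
```

```bash
cat > srch3.py <<'E'
from srch2 import *
S=int(sys.argv[1]);rng=np.random.default_rng(S)
base=[(0,-160,.33,3000,1.2),(0,-200,.34,3000,1.2),(130,-240,.31,3000,1.3),(57,-210,.35,3000,1.2)][S]
prs=[]
for dta in (-.06,-.03,0,.03):
  for dv in (-20,0,20):
    for dh in (0,2,4): prs.append((base[0],base[1]+dv,base[2]+dta,base[3],base[4],dh,2.3,102))
tot=0;X=[]
for off,lag,r,drop in [(.006,.03,.036,21.7),(.012,.03,.036,21.7),(0,.05,.037,21),(.006,.015,.039,19),(.006,.07,.036,21.7)]:
    ok,x,th,mz=ev2(prs,off,lag,r,drop);tot=tot+ok.sum(1);X.append(x)
X=np.concatenate(X,1);o=np.argsort(-tot)
np.set_printoptions(precision=2,suppress=True,linewidth=180)
for i in o[:6]: print(np.array(prs[i]),tot[i],X[i].min().round(),X[i].max().round())
E
for s in 0 1 2 3; do python3 srch3.py $s & done; wait
```

```text
[   0.   -180.      0.36 3000.      1.2     0.      2.3   102.  ] 25 -155.0 -144.0
[   0.   -160.      0.36 3000.      1.2     0.      2.3   102.  ] 25 -154.0 -133.0
[   0.   -140.      0.36 3000.      1.2     0.      2.3   102.  ] 24 -142.0 -122.0
[   0.   -160.      0.33 3000.      1.2     0.      2.3   102.  ] 23 -149.0 -133.0
[   0.   -140.      0.33 3000.      1.2     0.      2.3   102.  ] 23 -146.0 -121.0
[   0.   -180.      0.33 3000.      1.2     0.      2.3   102.  ] 23 -160.0 -149.0
[ 130.   -260.      0.34 3000.      1.3     0.      2.3   102.  ] 25 -88.0 -72.0
[ 130.   -240.      0.34 3000.      1.3     0.      2.3   102.  ] 25 -76.0 -61.0
[ 130.   -220.      0.34 3000.      1.3     0.      2.3   102.  ] 25 -63.0 -50.0
[ 130.   -240.      0.31 3000.      1.3     0.      2.3   102.  ] 24 -86.0 -72.0
[ 130.   -260.      0.31 3000.      1.3     0.      2.3   102.  ] 24 -100.0 -84.0
[ 130.   -240.      0.34 3000.      1.3     2.      2.3   102.  ] 24 -76.0 -61.0
[  57.   -190.      0.35 3000.      1.2     0.      2.3   102.  ] 25 -121.0 -99.0
[  57.   -230.      0.38 3000.   
[... 178 characters left out ...]
.      2.3   102.  ] 25 -115.0 -103.0
[  57.   -230.      0.35 3000.      1.2     0.      2.3   102.  ] 25 -136.0 -122.0
[  57.   -190.      0.38 3000.      1.2     0.      2.3   102.  ] 25 -103.0 -92.0
[   0.   -220.      0.37 3000.      1.2     0.      2.3   102.  ] 25 -179.0 -165.0
[   0.   -200.      0.37 3000.      1.2     0.      2.3   102.  ] 25 -167.0 -154.0
[   0.   -180.      0.37 3000.      1.2     0.      2.3   102.  ] 25 -157.0 -143.0
[   0.   -200.      0.34 3000.      1.2     0.      2.3   102.  ] 24 -172.0 -160.0
[   0.   -180.      0.34 3000.      1.2     0.      2.3   102.  ] 24 -168.0 -148.0
[   0.   -220.      0.34 3000.      1.2     0.      2.3   102.  ] 24 -185.0 -172.0
```

```bash
python3 - <<'E'
from path import *
from bflip import make
from workcell import status
np.set_printoptions(precision=3,suppress=True,linewidth=160)
s=status.read_state();q=s['q'];Rm=R.from_quat(s['tool_rot']).as_matrix()
c=make((0,-180,.36,3000,1.2,0,2.3,102),n=28,lead=6)[6:24]
c[:,1]+=np.where(c[:,2]>.5,1.5,0)
q0=path(q,Rm,[(400,380,95),(355,415,95),(355,415,c[0,1]-2.5)])
u=Rm[:,1];L=np.array([-.284,.959,0])
p0=np.array([355,415,c[0,1]-2.5]);q=q0
for r in c:
    p=p0+L*r[0]+[0,0,r[1]-c[0,1]];dz=r[1]-c[0,1]
    qn,e=ik(p,R.from_rotvec(r[2]*u).as_matrix()@Rm,q)
    d=np.array([0,0,dz])@Rm
    print(np.round(r,2),'rows x %.1f y %.1f z %.1f roll %.2f'%(-r[0],d[1],d[2],r[2]),'qd',np.round((qn-q)/.1,2),round(e,3),qn[3:].round(2));q=qn
E
```

```text
[400. 380.  95.] [ 1.187  1.05   2.3    4.032  1.576 -1.409] maxstep [0.094 0.029 0.035 0.085 0.066 0.035]
[355. 415.  95.] [ 1.353  1.03   2.26   4.195  1.518 -1.442] maxstep [0.086 0.01  0.022 0.084 0.03  0.021]
[355.  415.   70.5] [ 1.353  1.092  2.235  4.194  1.536 -1.41 ] maxstep [0.    0.062 0.025 0.001 0.018 0.032]
[ 0. 73.  0.] rows x -0.0 y 0.0 z 0.0 roll 0.00 qd [0. 0. 0. 0. 0. 0.] 0.0 [ 4.19  1.54 -1.41]
[ 0.   78.61  0.15] rows x -0.0 y -0.7 z 5.6 roll 0.15 qd [-0.   -0.14  0.06  0.   -0.04  1.43] 0.0 [ 4.19  1.53 -1.27]
[ 0.   83.36  0.3 ] rows x -0.0 y -1.3 z 10.3 roll 0.30 qd [ 0.   -0.12  0.05  0.   -0.03  1.44] 0.0 [ 4.19  1.53 -1.12]
[ 0.   87.14  0.45] rows x -0.0 y -1.8 z 14.0 roll 0.45 qd [-0.   -0.1   0.04  0.   -0.03  1.45] 0.0 [ 4.19  1.53 -0.98]
[-1.8  91.37  0.6 ] rows x 1.8 y -2.3 z 18.2 roll 0.60 qd [-0.03 -0.09  0.07 -0.02 -0.01  1.48] 0.0 [ 4.19  1.52 -0.83]
[-18.9   92.99   0.75] rows x 18.9 y -2.5 z 19.8 roll 0.75 qd [-0.26  0.1   0.29 -0.27  0.24  1.81] 0.0 [ 4.17  1.55 -0.65]
[-36.9   93.46   0.9 ] rows x 36.9 y -2.6 z 20.3 roll 0.90 qd [-0.3   0.15 
[... 663 characters left out ...]
-144.9  103.5    1.8] rows x 144.9 y -3.8 z 30.3 roll 1.80 qd [-0.59  0.28  0.21 -0.48  0.55  1.66] 0.0 [3.9  1.83 0.58]
[-152.3   103.5     1.95] rows x 152.3 y -3.8 z 30.3 roll 1.95 qd [-0.26  0.12  0.08 -0.22  0.24  1.54] 0.0 [3.88 1.85 0.73]
[-152.3  103.5    2.1] rows x 152.3 y -3.8 z 30.3 roll 2.10 qd [-0.   0.  -0.  -0.   0.   1.5] 0.0 [3.88 1.85 0.88]
[-152.3   103.5     2.25] rows x 152.3 y -3.8 z 30.3 roll 2.25 qd [-0.   0.   0.  -0.   0.   1.5] 0.0 [3.88 1.85 1.03]
[-152.3  103.5    2.3] rows x 152.3 y -3.8 z 30.3 roll 2.30 qd [-0.   0.   0.  -0.   0.   0.5] 0.0 [3.88 1.85 1.08]
[-152.3  103.5    2.3] rows x 152.3 y -3.8 z 30.3 roll 2.30 qd [0. 0. 0. 0. 0. 0.] 0.0 [3.88 1.85 1.08]
```

```bash
python3 dl.py 400,345,95 355,415,95 355,415,70.5
```

```text
t 27.6 p [440.245 259.663  94.952] q [ 0.817  1.181  2.447  3.694  1.864 -1.322] F [ 0.096  0.46  -3.807] w 23.4
y [ 0.951  0.281 -0.126] x [ 0.283 -0.959  0.001]
[400. 345.  95.] shift [-93.2 -14.3  -1.7] rows 1.9
[355. 415.  95.] shift [-173.1  -37.5   -4.5] rows 1.7
[355.  415.   70.5] shift [-173.2  -34.4  -28.8] rows 0.5
```

```bash
python3 -m handwheel '[{"x":-6,"y":-1,"z":0,"roll":0},{"x":-20,"y":-3,"z":0,"roll":0},{"x":-38,"y":-6,"z":-1,"roll":0},{"x":-57,"y":-9,"z":-1,"roll":0},{"x":-76,"y":-12,"z":-1.5,"roll":0},{"x":-95,"y":-16,"z":-2,"roll":0},{"x":-114,"y":-21,"z":-2.5,"roll":0},{"x":-132,"y":-26,"z":-4,"roll":0},{"x":-148,"y":-30,"z":-8,"roll":0},{"x":-160,"y":-33,"z":-13,"roll":0},{"x":-168,"y":-34,"z":-18,"roll":0},{"x":-172,"y":-34.4,"z":-23,"roll":0},{"x":-173,"y":-34.4,"z":-27,"roll":0},{"x":-173,"y":-34.4,"z":-28.8,"roll":0},{"x":-173,"y":-34.4,"z":-28.8,"roll":0}]'|sed -n 2,4p;  python3 - <<'E'
from workcell import read_camera
import cv2,numpy as np
for n in ("top","side"):
    p,d=read_camera(n)
    cv2.imwrite(f"pics/{n}11.png",p[:,:,::-1])
    if n=='top': p=p[180:380,50:290]
    else: p=p[240:480,200:440]
    cv2.imwrite(f"pics/{n}11c.png",cv2.resize(p[:,:,::-1],None,fx=2.5,fy=2.5))
E
python3 dl.py
```

```text
position: [355.0, 414.5, 70.1]
tool_rot: [-0.051, 0.037, -0.598, 0.799]
wrist_force: [-0.2, -0.2, -3.7]
t 29.2 p [355.013 414.607  70.475] q [ 1.353  1.093  2.237  4.194  1.537 -1.407] F [ 0.199 -0.734 -4.081] w 24.0
y [ 0.952  0.281 -0.126] x [ 0.283 -0.959  0.002]
```

View pics/top11c.png

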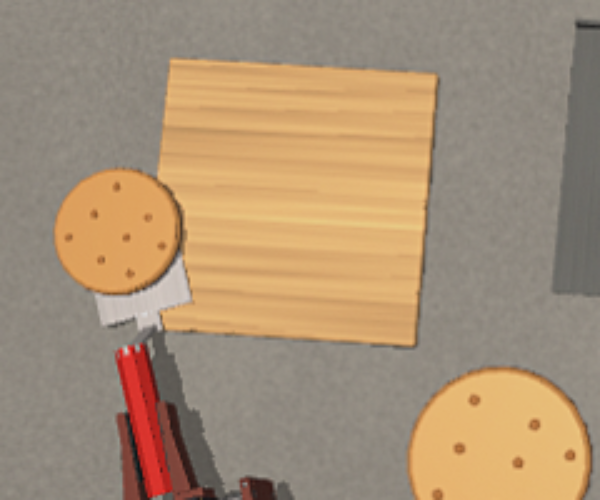

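View pics/side11c.png

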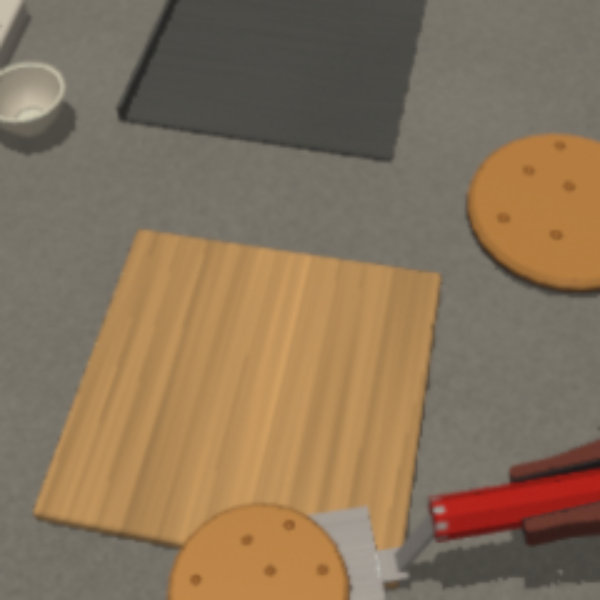

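```bash
python3 -m handwheel '[{"x":4,"y":0,"z":0,"roll":0},{"x":10,"y":0,"z":0,"roll":0},{"x":14,"y":0,"z":0,"roll":0},{"x":16,"y":0,"z":0,"roll":0},{"x":16,"y":0,"z":0,"roll":0}]'|sed -n 2,4p; python3 -m handwheel '[{"x":0,"y":-0.7,"z":5.6,"roll":0.149},{"x":0,"y":-1.3,"z":10.3,"roll":0.298},{"x":0,"y":-1.8,"z":14,"roll":0.447},{"x":1.8,"y":-2.3,"z":18.2,"roll":0.596},{"x":19,"y":-2.5,"z":19.8,"roll":0.745},{"x":37,"y":-2.6,"z":20.3,"roll":0.894},{"x":55,"y":-2.6,"z":21,"roll":1.043},{"x":73,"y":-3.8,"z":30.3,"roll":1.192},{"x":91,"y":-3.8,"z":30.3,"roll":1.341},{"x":109,"y":-3.8,"z":30.3,"roll":1.49},{"x":127,"y":-3.8,"z":30.3,"roll":1.639},{"x":145,"y":-3.8,"z":30.3,"roll":1.788},{"x":152,"y":-3.8,"z":30.3,"roll":1.937},{"x":152,"y":-3.8,"z":30.3,"roll":2.086},{"x":152,"y":-3.8,"z":30.3,"roll":2.235},{"x":152,"y":-3.8,"z":30.3,"roll":2.3},{"x":152,"y":-3.8,"z":30.3,"roll":2.3},{"x":152,"y":-3.8,"z":30.3,"roll":2.3}]'; python3 - <<'E'
from workcell import read_camera
import cv2,numpy as np
for n in ("top","side"):
    p,d=read_camera(n)
    cv2.imwrite(f"pics/{n}12.png",p[:,:,::-1])
E
python3 dl.py
```

```text
position: [359.4, 399.4, 70.5]
tool_rot: [-0.051, 0.037, -0.597, 0.799]
wrist_force: [0.4, -0.6, -3.7]
time_s: 31.5
position: [402.5, 254.5, 101.5]
tool_rot: [0.524, 0.745, -0.29, 0.294]
wrist_force: [0.1, 1.1, -1.8]
width: 23.6
t 31.6 p [402.468 254.465 101.447] q [0.938 1.227 2.497 3.831 1.908 1.087] F [ 0.437 -0.195 -1.939] w 23.4
y [ 0.951  0.282 -0.125] x [-0.278  0.611 -0.741]
```

View pics/top12.png

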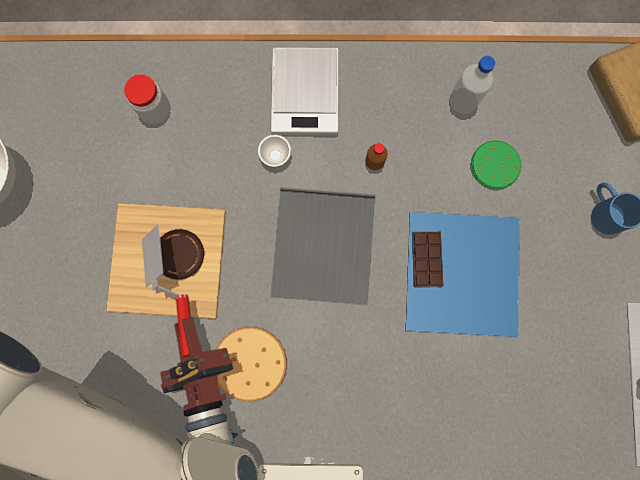

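View pics/side12.png

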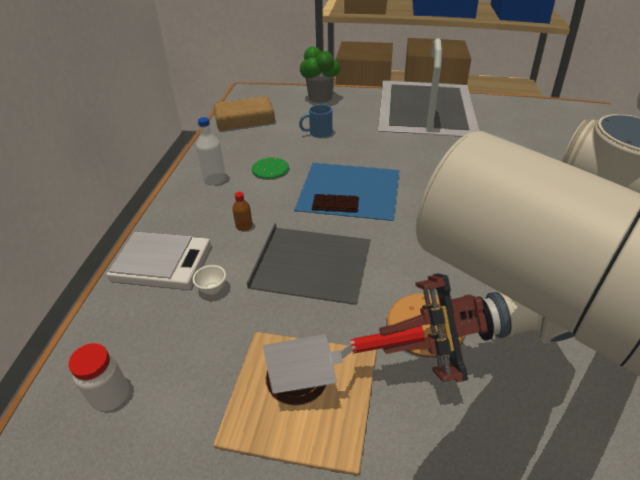

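```bash
python3 - <<'E'
from path import *
from workcell import status
s=status.read_state();q=s['q'];Rm=R.from_quat(s['tool_rot']).as_matrix()
q=path(q,Rm,[(430,262,150),(490,262,175)])
u=Rm[:,1]
for a in np.linspace(0,-2.3,10): q,e=ik(np.array([490,262,175.]),R.from_rotvec(a*u).as_matrix()@Rm,q)
print(q,e);R0=R.from_rotvec(-2.3*u).as_matrix()@Rm;print(R0)
q=path(q,R0,[(505,150,130),(505,30,120),(470,-200,110),(425,-410,110),(425,-410,60)])
E
python3 dl.py 430,262,150 490,262,175
```

```text
[430. 262. 150.] [0.86 1.02 2.52 3.72 1.78 0.94] maxstep [0.04 0.1  0.01 0.06 0.07 0.07]
[490. 262. 175.] [0.68 0.87 2.46 3.53 1.62 0.8 ] maxstep [0.09 0.08 0.03 0.1  0.09 0.08]
[ 0.68  0.87  2.46  3.53  1.62 -1.5 ] 1.9386981963339762e-11
[[ 0.28  0.95  0.12]
 [-0.96  0.28  0.04]
 [ 0.   -0.12  0.99]]
[505. 150. 130.] [ 0.24  1.09  2.5   3.09  1.89 -1.6 ] maxstep [0.13 0.06 0.02 0.13 0.08 0.05]
[505.  30. 120.] [-0.32  1.12  2.49  2.52  1.83 -1.84] maxstep [0.14 0.02 0.01 0.15 0.05 0.07]
[ 470. -200.  110.] [-1.06  0.99  2.27  1.81  1.47 -1.69] maxstep [0.11 0.02 0.04 0.11 0.05 0.05]
[ 425. -410.  110.] [-1.34  0.96  1.92  1.49  1.46 -1.3 ] maxstep [0.05 0.01 0.05 0.05 0.02 0.05]
[ 425. -410.   60.] [-1.34  1.06  1.88  1.49  1.46 -1.36] maxstep [0.   0.05 0.02 0.   0.   0.03]
t 31.6 p [402.468 254.465 101.447] q [0.938 1.227 2.497 3.831 1.908 1.087] F [ 0.437 -0.195 -1.939] w 23.4
y [ 0.951  0.282 -0.125] x [-0.278  0.611 -0.741]
[430. 262. 150.] shift [-39.1  22.3 -33.9] rows 1.1
[490. 262. 175.] shift [-74.3  76.2 -42.5] rows 1.3
```

```bash
python3 -m handwheel '[{"x":-8,"y":3,"z":-7,"roll":0},{"x":-20,"y":10,"z":-17,"roll":0},{"x":-39,"y":22,"z":-34,"roll":0},{"x":-50,"y":38,"z":-37,"roll":-0.1},{"x":-60,"y":55,"z":-39,"roll":-0.24},{"x":-68,"y":67,"z":-41,"roll":-0.38},{"x":-73,"y":74,"z":-42,"roll":-0.52},{"x":-74,"y":76,"z":-42.5,"roll":-0.66},{"x":-74,"y":76,"z":-42.5,"roll":-0.8},{"x":-74,"y":76,"z":-42.5,"roll":-0.94},{"x":-74,"y":76,"z":-42.5,"roll":-1.08},{"x":-74,"y":76,"z":-42.5,"roll":-1.22},{"x":-74,"y":76,"z":-42.5,"roll":-1.36},{"x":-74,"y":76,"z":-42.5,"roll":-1.5},{"x":-74,"y":76,"z":-42.5,"roll":-1.64},{"x":-74,"y":76,"z":-42.5,"roll":-1.78},{"x":-74,"y":76,"z":-42.5,"roll":-1.92},{"x":-74,"y":76,"z":-42.5,"roll":-2.06},{"x":-74,"y":76,"z":-42.5,"roll":-2.2},{"x":-74,"y":76,"z":-42.5,"roll":-2.3}]'|tail -4;python3 -m handwheel '[{"x":0,"y":0,"z":0,"roll":0}]'|tail -1; python3 dl.py 505,150,130 505,30,120 470,-200,110 425,-410,110
```

```text
position: [489.5, 261.6, 174.6]
tool_rot: [-0.053, 0.035, -0.597, 0.8]
wrist_force: [0.7, 0.1, -2.2]
width: 23.4
width: 23.6
t 33.7 p [489.565 261.66  174.627] q [ 0.685  0.873  2.464  3.536  1.625 -1.499] F [-0.331 -0.2   -2.285] w 23.6
y [ 0.951  0.281 -0.126] x [ 0.284 -0.959  0.003]
[505. 150. 130.] shift [111.3 -11.1 -46.7] rows 2.4
[505.  30. 120.] shift [226.3 -43.6 -61.2] rows 2.4
[ 470. -200.  110.] shift [ 436.9 -140.4  -84.2] rows 4.7
[ 425. -410.  110.] shift [ 625.5 -242.3  -97.7] rows 4.3
```

```bash
python3 -m handwheel '[{"x":12,"y":-1,"z":-5,"roll":0},{"x":34,"y":-3,"z":-14,"roll":0},{"x":58,"y":-6,"z":-24,"roll":0},{"x":82,"y":-8,"z":-35,"roll":0},{"x":106,"y":-11,"z":-45,"roll":0},{"x":130,"y":-17,"z":-49,"roll":0},{"x":154,"y":-24,"z":-52,"roll":0},{"x":178,"y":-31,"z":-55,"roll":0},{"x":202,"y":-37,"z":-58,"roll":0},{"x":226,"y":-44,"z":-61,"roll":0},{"x":252,"y":-56,"z":-64,"roll":0},{"x":279,"y":-68,"z":-67,"roll":0},{"x":306,"y":-80,"z":-70,"roll":0},{"x":333,"y":-93,"z":-73,"roll":0},{"x":360,"y":-105,"z":-76,"roll":0},{"x":387,"y":-118,"z":-79,"roll":0},{"x":410,"y":-128,"z":-81,"roll":0},{"x":427,"y":-136,"z":-83,"roll":0},{"x":437,"y":-140,"z":-84,"roll":0},{"x":437,"y":-140,"z":-84,"roll":0}]'|sed -n 2,4p; python3 dl.py 425,-410,110 425,-410,66
```

```text
position: [470.8, -201.3, 109.4]
tool_rot: [-0.051, 0.037, -0.598, 0.799]
wrist_force: [0.4, 0.5, -2.0]
t 35.7 p [ 470.781 -201.27   109.447] q [-1.057  0.992  2.268  1.812  1.473 -1.688] F [ 0.425  0.521 -1.968] w 23.8
y [ 0.952  0.279 -0.125] x [ 0.282 -0.959  0.002]
[ 425. -410.  110.] shift [ 187.4 -102.   -12.6] rows 4.3
[ 425. -410.   66.] shift [187.3 -96.5 -56.3] rows 0.9
```

```bash
python3 -m handwheel '[{"x":14,"y":-8,"z":-1,"roll":0},{"x":42,"y":-23,"z":-3,"roll":0},{"x":74,"y":-40,"z":-5,"roll":0},{"x":106,"y":-58,"z":-7,"roll":0},{"x":138,"y":-75,"z":-9,"roll":0},{"x":164,"y":-90,"z":-11,"roll":0},{"x":182,"y":-99,"z":-12,"roll":0},{"x":187,"y":-102,"z":-13,"roll":0},{"x":187,"y":-101,"z":-22,"roll":0},{"x":187,"y":-99,"z":-36,"roll":0},{"x":187,"y":-97.5,"z":-48,"roll":0},{"x":187,"y":-96.5,"z":-56,"roll":0},{"x":187,"y":-96.5,"z":-56,"roll":0},{"x":187,"y":-96.5,"z":-56,"roll":0}]'|sed -n 2,4p; python3 dl.py 425,-410,60;  python3 - <<'E'
from workcell import read_camera
import cv2,numpy as np
for n in ("top",):
    p,d=read_camera(n)
    cv2.imwrite(f"pics/{n}13.png",p[:,:,::-1])
    cv2.imwrite(f"pics/{n}13c.png",cv2.resize(p[180:420,400:640,::-1],None,fx=2.5,fy=2.5))
E
```

```text
position: [425.3, -407.7, 65.6]
tool_rot: [-0.05, 0.038, -0.597, 0.8]
wrist_force: [0.2, 0.1, -1.9]
t 37.1 p [ 425.251 -407.733   65.645] q [-1.336  1.046  1.887  1.493  1.459 -1.361] F [ 0.24  0.09 -1.9 ] w 23.5
y [ 0.951  0.282 -0.125] x [ 0.284 -0.959 -0.   ]
[ 425. -410.   60.] shift [ 2.1 -0.2 -5.7] rows 0.1
```

View pics/top13c.png

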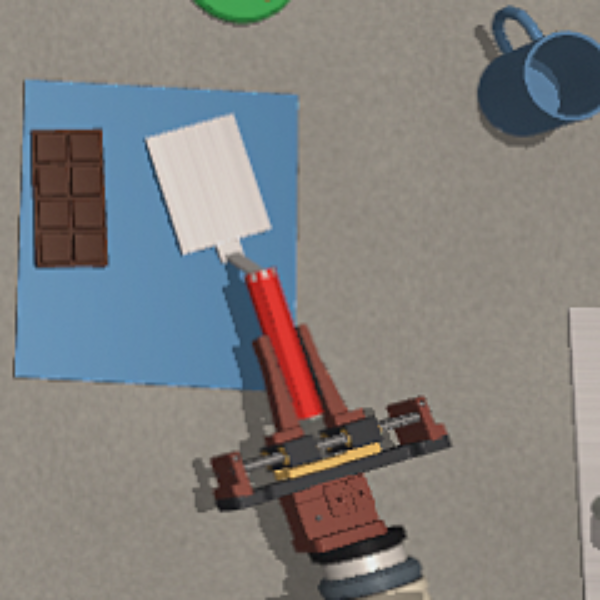

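```bash
python3 -m handwheel '[{"x":0,"y":0,"z":-2,"roll":0},{"x":0,"y":0,"z":-4,"roll":0},{"x":0,"y":0,"z":-5.3,"roll":0},{"x":0,"y":0,"z":-5.3,"roll":0}]'|sed -n 2,4p; python3 -m handwheel '[{"x":0,"y":0,"z":-0.6,"roll":0},{"x":0,"y":0,"z":-0.6,"roll":0}]'|sed -n 2,4p
```

```text
position: [424.5, -408.5, 60.8]
tool_rot: [-0.051, 0.037, -0.597, 0.8]
wrist_force: [0.0, -1.0, -2.2]
position: [424.5, -408.4, 60.2]
tool_rot: [-0.051, 0.037, -0.597, 0.8]
wrist_force: [-0.7, 0.2, -1.4]
```

```bash
python3 -m handwheel '[{"x":0,"y":0,"z":-0.5,"roll":0},{"x":0,"y":0,"z":-0.5,"roll":0}]'|sed -n 2,4p; python3 -m handwheel '[{"x":0,"y":0,"z":-0.3,"roll":0},{"x":0,"y":0,"z":-0.3,"roll":0}]'|sed -n 2,4p
```

```text
position: [424.4, -408.5, 60.0]
tool_rot: [-0.05, 0.037, -0.597, 0.8]
wrist_force: [0.1, -0.0, 0.2]
position: [424.4, -408.6, 59.8]
tool_rot: [-0.05, 0.037, -0.597, 0.8]
wrist_force: [-1.8, -0.1, 0.5]
```

```bash
python3 -m handwheel '[{"x":0,"y":0,"z":0,"roll":0},{"x":0,"y":0,"z":0,"roll":0},{"x":0,"y":0,"z":0,"roll":0},{"x":0,"y":0,"z":0,"roll":0},{"x":0,"y":0,"z":0,"roll":0},{"x":0,"y":0,"z":0,"roll":0}]' 60 20|tail -4; python3 -m handwheel '[{"x":0,"y":-6,"z":-0.8,"roll":0},{"x":0,"y":-18,"z":-2.3,"roll":0},{"x":0,"y":-35,"z":-4.4,"roll":0},{"x":0,"y":-60,"z":-7.5,"roll":0},{"x":0,"y":-85,"z":-10.7,"roll":0},{"x":0,"y":-110,"z":-13.8,"roll":0},{"x":0,"y":-120,"z":-5,"roll":0},{"x":0,"y":-125,"z":20,"roll":0},{"x":0,"y":-130,"z":50,"roll":0},{"x":0,"y":-130,"z":60,"roll":0},{"x":0,"y":-130,"z":60,"roll":0}]'|tail -4;python3 - <<'E'
from workcell import read_camera
import cv2,numpy as np
for n in ("top","side"):
    p,d=read_camera(n)
    cv2.imwrite(f"pics/{n}14.png",p[:,:,::-1])
E
```

```text
position: [424.4, -408.4, 59.4]
tool_rot: [-0.051, 0.037, -0.597, 0.8]
wrist_force: [0.4, 0.4, -0.3]
width: 59.8
position: [308.0, -443.1, 136.6]
tool_rot: [-0.052, 0.036, -0.597, 0.8]
wrist_force: [-0.3, -0.3, -0.2]
width: 59.9
```

View pics/top14.png

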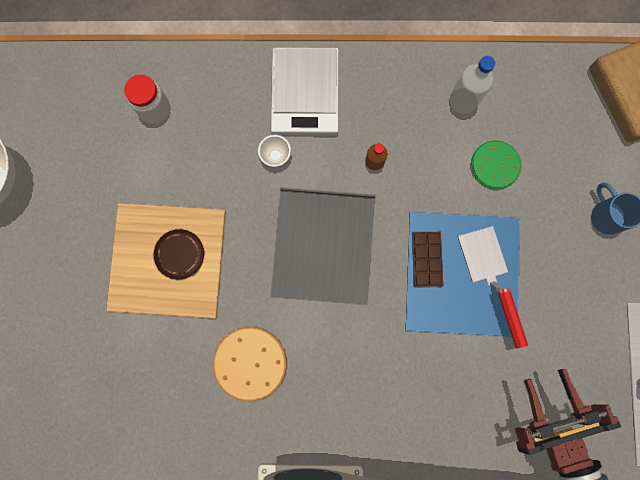

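View pics/side14.png

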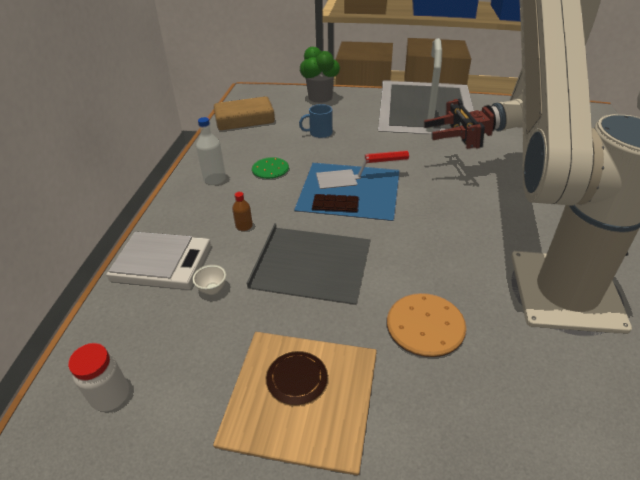

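```bash
python3 - <<'E'
from vis import *
a=cv2.imread('pics/top0.png').astype(int);b=cv2.imread('pics/top14.png').astype(int)
d=np.abs(a-b).max(2)
for n,(x0,y0,x1,y1) in dict(choc=(408,225,446,292),bowl=(255,132,295,175),syrup=(362,140,392,172)).items(): print(n,(d[y0:y1,x0:x1]>40).sum())
h=cv2.cvtColor(b.astype(np.uint8),cv2.COLOR_BGR2HSV);m=np.zeros(d.shape,bool);m[205:318,110:222]=h[205:318,110:222,2]<100
c=big(m)[0];print(rect('top',c,24))
from workcell import order
print(order.close_job())
E
```

```text
choc 0
bowl 0
syrup 0
((544.1438598632812, 286.5333557128906), (108.93445587158203, 106.37982177734375), 2.044834852218628)
the job is handed in; nothing more can be done
None
```

The biscuit is flipped and lies chocolate side up, wholly on the wooden board, and the turner is back on the blue mat. I handed the job in at about 39 s of the 72 s allowed; the hand-in reported no verdict.

- **Getting the tool horizontal:** The moves allow only a turn about the tool's own axis, so the flip needed the gripper lying flat. I tilted it there by pushing short moves against the arm's reach limit, high up and clear of everything.
- **The job itself:** I gripped the handle from behind and turned the turner on the mat as I did. I slid it under the biscuit against the sheet's upturned edge, lifted it level and carried it low. One roll of about 130° to the right, close above the board, flipped it. I then laid the turner down flat and let go.

**Last checks**
- **Biscuit:** its centre is at about (544, 287) mm, and its rim is about 35 mm inside the nearest board edge.
- **Turner:** both cameras show it standing on its blade on the mat, clear of the chocolate bar. The end of the handle overhangs the mat, as it did at the start.
- **Chocolate bar, bowl and bottle:** no change between the first and last top pictures.
- **Robot:** open and touching nothing.

**Less certain points**
- In the early reach test a joint read 0.086 rad against the stated limit of 0.09. The arm stopped there each time, so I took it as the true limit before rounding.
- The wrist force briefly read 88 N in free air in that same test. The limit is 120 N.
- The top camera's depth readings were off by 10 mm or more, so I did not use them.

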